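# Regrip the towel arm and hook it into the slotted upright

## Robot

A 7-joint arm with a two-finger parallel gripper is mounted at the origin on a cart in front of the work surface, level with it; the furniture and walls round the work are solid. World frame = base frame: x ahead of the robot, y to its left, z up, the work surface at z = 0. Lengths are in mm, angles in rad, forces in N, time in s.
With the tool pointing down it reaches from about 400 to 875 mm from the base axis. Payload 4.4 kg.
Tool frame: the origin (TCP) lies at the very end of the fingers, on their centre line; the grasp point (between the pads) lies 19 mm behind it; z points along the fingers, x is the direction in which the jaws open and shut, and the axes are right-handed (so a half turn about z gives the same grasp; the last joint's range is limited). The gripper opens to 85 mm and grips with 20 to 120 N. Pads are 22 mm wide; open, the fingers measure 114 mm over their backs; the gripper's body (76 mm by 85 mm) begins 54 mm behind the grasp point. The pads swing forward as they close: fully open they stand 13 mm farther back than shut.
Start: joints at [-1.387, 0.628, 0.038, 1.517, -0.027, 0.996, -0.02], TCP at [160.661, 629.846, 231.313] pointing down, gripper open.
Joint ranges: [-3.06, 3.06], [-0.37, 2.12], [-1.25, 1.32], [0.18, 2.47], [-1.1, 4.24], [0.23, 1.98], [-2.94, 2.94]. Speed limits (rad/s): [2.57, 2.57, 3.14, 3.14, 3.14, 3.14, 3.14].

## Interface

Orientations are given as [roll, pitch, yaw] about the fixed x, y, z axes, in that order (R = Rz(yaw) Ry(pitch) Rx(roll)).
In Python, from cell import ctrl, get_image, job, models gives the robot as it stands.
- The arm moves only by the tool move_arm, never from a script. Its argument "moves" is a list that holds one entry, the list of rows, each a list of 6 numbers: the shift along the tool's x, y, z in m, then the turn, a rotation vector about the tool's x, y, z in rad. A call has 1 to 20 rows; each row is the pose to reach, as a shift and turn from the pose commanded when the call began, along the tool's axes at that moment; what a row does not reach only later rows make up. A row lasts 1/8 s, in which the tool goes at most 62.5 mm and 10.7 degrees, less where a joint would pass 70% of its speed; a pose out of reach is approached as far as the arm can. A call with a gripper value outside its range is refused whole. "jaw" is the opening, from 0 (shut) to 1 (fully open), set as the call begins (left out, the last holds). The fingers move at their own pace and stop on an object; the grip force is fixed at half the most. Time passes only in rows, so rows that repeat a pose let the fingers close. It gives the time, the measured TCP pose, the force and the opening at its end, in the units of the state.
- ctrl.read_state(): the state, without advancing time (a new reading comes with each control period).
- get_image(name): name is "scene" or "top"; returns a dict with "color" (420x560x3 uint8, blue, green, red), "fov_y" (degrees; the focal length in pixels is half the picture's height over the tangent of half this angle, whatever the lens; pixels are square), "cx", "cy" (the principal point, pixels), "k1" (the pictures are not rectified: a ray, as slopes to the right and down, at radius r is drawn at 1 + k1 r^2 times it, then the intrinsics apply), "origin" and "orientation" of the camera in the world. Camera axes: x right, y up, looking along -z (the intrinsics and any distortion apply to the point x, -y, -z); pixel columns grow to the right and rows downward; lengths in mm; the calibration is good to about 2 mm. A picture is of the moment at which its call begins. There is no depth.
- job.finish_job(): hands the job in, once; it reports no verdict.
Trained networks look in the newest picture that a camera, given by its name, has taken for a name from the list of things; names that differ only in an ending like _2 or _b are one class to them, and where a whole thing is asked for, a point or a joint stands for the part that bears it (a point fixed in the world has none). Each returns a list of dicts, best first, with "score" (0 to 1); they miss things now and then, are a little off and sometimes report something else, mostly with a low value. They report only what shows in the picture. A call takes as long as a camera call. They do not tell look-alikes from the thing itself.
- models.cut_out(camera, thing): "pixels" (420x560 bool, what is visible of it) and "uv" ([column, row] in pixels, amid what is visible of it).
- models.place_of(camera, thing): "uv" ([column, row] in pixels: a listed point, or the origin of a listed thing).
The state is a dict: "clock": time; "qpos": joint angles; "qd": joint speeds; "tau": joint torques, N m; "eef_pos": TCP position; "tool_rot": TCP orientation; "force": force on the tool from outside, world axes, zero at the start; "torque": the same for the moment, N m; "width": finger opening in mm.
Only numpy, scipy, OpenCV 4.12 (cv2) and the standard library are available. Lean on these libraries where they do the work, as an engineer would, in place of code of your own. Each camera call takes 0.05 s, during which the arm holds its last target.

## Task

The towel arm of the hanging stand is stored tip-first in its wooden holder, with only the clawed end showing: draw it out, lay it down flat on the worktop clear of the holder and let go. Then take it up again by the half with the upturned tip, so that the claws lead, hook both claws into the two slots in the front of the upright, press the arm down until it is fully home, and let go. Leave the tumbler, jar and salt shaker standing where they are.

Things in the scene. Friction and masses are not known exactly. Their poses are not given: they have to be found in the camera images.
- towel_arm_center (a point): Middle of the towel arm's wooden bar (130 long x 20 wide x 26 mm high; the arm weighs about 0.16 kg), 13 mm above its underside. x runs along the bar to the clawed end, z up as it lies at the start. At x = -65 to -55 mm the tip turns up to 44 mm above the underside. At x = 65 to 71 mm a steel back plate, 24 mm wide, rises to 60 mm above the underside; the claws are on its back.
- towel_arm_upper_claw (a point): Lower end of the upper claw, 80 mm along x from the bar's middle, 40 mm above the underside. Two like claws, one 30 mm above the other, stand 11.5 mm out of the plate's back, 8 mm wide: a level stem 8 mm high (undersides 18 and 48 mm above the bar's underside), at its end a 5 mm thick hook reaching 8 mm below the stem; gap between hook and plate 6.5 mm.
- towel_arm: The whole towel arm, 148 mm over bar, plate and claws; origin in the middle of the bar's underside, axes as for the bar's middle.
- upright: Fixed upright: hollow light-metal channel 44 mm wide, 286 mm high, on a foot plate (8 mm high, 110 mm wide, reaching 20 mm before the front face). Origin on the worktop under the middle of the front face; x points into it, away from the robot, z up. Home, the bar's underside is 100 mm above the worktop, its middle 71 mm before the face, claws into the slots; let go, it droops up to 3 degrees.
- upright_slots (a point): Point of the front face midway between its two slots, 144 mm up; axes of the upright. The 4.5 mm front sheet has slots 14 mm wide, at 118 to 140 and 148 to 170 mm above the worktop. The claws enter straight (3 mm room all round with the bar's underside 111 mm up) until the plate meets the sheet; lowered 11 mm, the hooks sit behind the sheet, the stems on the slots' lower edges.
- holder_mouth (a point): Centre of the mouth of the fixed wooden holder, 24 mm up: a sleeve 48 mm wide, 56 high, 100 deep, its pocket 32 mm wide, 48 high, with no floor (the arm lies on the worktop). x points into the pocket. At the start about 85 mm of the bar is inside; about 45 mm of bar, then plate and claws, show outside, claws pointing out of the mouth.
- tumbler_center (a point): Middle of the clear tumbler, 81 mm across, 93 mm high; bystander.
- jar_a_center (a point): Middle of the white jar with a grey lid, 52 mm across, 92 mm high; bystander.
- salt_shaker_center (a point): Middle of the glass salt shaker with a grey top, 44 mm across, 90 mm high; bystander.
Not all that is in view belongs to the job. What is shaped like the part that bears holder_mouth but green is not meant.

How it is judged (in metres and radians):
On the way, in this order (a step that is already met when the one before it is completed fails the run):
1. the towel arm lies flat and at rest on the worktop, right way up, wholly out of the holder and let go (height (world z) of towel_arm_center below 0.02 m and angle between towel_arm_center's own z axis and vertical below 0.12 rad and horizontal distance between towel_arm_center and holder_mouth above 0.068 m and contact force between the fingers and towel_arm below 0.1 N and linear speed of towel_arm below 0.02 m/s), for 0.2 s.
2. it is held up off the worktop, gripped on the half with the upturned tip (height (world z) of towel_arm_center above 0.06 m and contact force between the fingers and towel_arm above 0.5 N and x of the grasp point in the frame of towel_arm_center below 0.012 m and distance between the grasp point and towel_arm_center below 0.1 m), for 0.2 s.
At the end, for the whole second after the job is handed in: The towel arm hangs at rest and released on the upright: upper claw end over 5 mm behind the front face and under 145 mm up; bar middle 66-79 mm in front of the face, within 10 mm of its middle line, 101-118 mm up; within 0.14 rad of level and of square to the face (x of towel_arm_center in the frame of upright between -0.079 and -0.066 m and y of towel_arm_center in the frame of upright between -0.01 and 0.01 m and z of towel_arm_center in the frame of upright between 0.101 and 0.118 m and x of towel_arm_upper_claw in the frame of upright above 0.005 m and z of towel_arm_upper_claw in the frame of upright below 0.145 m and angle between the x axis of towel_arm_center and the x axis of upright, either way round below 0.14 rad and angle between towel_arm_center's own z axis and vertical below 0.14 rad and contact force between the fingers and towel_arm below 0.1 N and linear speed of towel_arm below 0.02 m/s); the robot touches nothing.
It fails at once if the tumbler is shifted by more than 25 mm or tipped (distance of tumbler_center from where it was at the start of the episode above 0.025 m or angle between tumbler_center's own z axis and vertical above 0.35 rad).
It fails at once if the jar is shifted by more than 25 mm or tipped (distance of jar_a_center from where it was at the start of the episode above 0.025 m or angle between jar_a_center's own z axis and vertical above 0.35 rad).
It fails at once if the salt shaker is shifted by more than 25 mm or tipped (distance of salt_shaker_center from where it was at the start of the episode above 0.025 m or angle between salt_shaker_center's own z axis and vertical above 0.35 rad).
It also fails if it takes over 64 s, if anything falls off the work surface, if the arm or the gripper's body presses on something with over 40 N, if the wrist force passes 120 N, or if a joint passes its speed limit or range.

## Working session

There is one attempt and no reset: what is moved stays moved. The work goes in short steps, Python scripts to look and compute and a tool call to move; the robot and the scene stay as the last step left them, time stands still between calls to the robot, and variables do not carry over. Pictures are saved under pics/ and viewed, and the job is handed in when it is done.

Besides the shell and the picture viewer there is one more tool, called after "Request:" in YAML: its name, and indented under it one key for each argument. move_arm: Moves the arm, as the interface text tells. Its arguments: {"type":"object","properties":{"moves":{"type":"array","items":{"type":"array","items":{"type":"array","items":{"type":"number"}}}},"jaw":{"type":"number"}},"required":["moves"]}

```bash
ls; mkdir -p pics; python3 - <<'E'
from cell import ctrl,get_image,job,models
import cv2
for n in ["scene","top"]:
    d=get_image(n); cv2.imwrite(f"pics/{n}0.png",d["color"])
    print(n,{k:v for k,v in d.items() if k!="color"})
    for t in ["towel_arm_center","towel_arm_upper_claw","towel_arm","upright","upright_slots","holder_mouth","tumbler_center","jar_a_center","salt_shaker_center"]:
        print(t,[(round(r["score"],2),[round(float(x),1) for x in r["uv"]]) for r in models.place_of(n,t)])
print(ctrl.read_state())
E
```

```text
pics
scene {'fov_y': 43.211392775165585, 'cx': 282.81649415934123, 'cy': 208.14110465960096, 'k1': -0.05629964129005766, 'origin': array([-559.00899976, -673.20194719,  944.30152941]), 'orientation': array([ 0.95259888,  0.01297478, -1.0891256 ])}
towel_arm_center [(0.46, [284.1, 202.4]), (0.17, [314.8, 242.1])]
towel_arm_upper_claw [(0.63, [273.8, 208.6]), (0.53, [221.4, 152.2])]
towel_arm [(0.69, [287.0, 203.6])]
upright [(0.95, [221.8, 189.8])]
upright_slots [(0.68, [220.0, 147.6])]
holder_mouth [(0.88, [432.3, 239.9]), (0.74, [147.3, 217.2]), (0.73, [282.9, 201.2])]
tumbler_center [(0.86, [312.1, 240.2]), (0.69, [282.8, 198.9])]
jar_a_center [(0.82, [171.2, 175.7])]
salt_shaker_center [(0.81, [335.0, 202.2])]
top {'fov_y': 57.01960238631667, 'cx': 276.44184616798236, 'cy': 209.94584773781116, 'k1': -0.0002884934799985595, 'origin': array([ 261.12552878,  -81.68878958, 1273.95919395]), 'orientation': array([ 0.20214262,  0.00436629, -1.5904047 ])}
towel_arm_center [(0.69, [260.6, 175.1])]
towel_arm_upper_claw [(0.62, [188.8, 172.2]), (0.46, [269.7, 196.4]), (0.45, [266.7, 178.1])]
[... 304 characters left out ...]
, 171.1])]
{'clock': 1.0, 'qpos': array([-1.38681825,  0.62839729,  0.03850862,  1.51742743, -0.02700207,
        0.9963105 , -0.02002875]), 'qd': array([ 5.25186217e-04, -3.49553727e-04,  7.14096840e-04,  1.70140969e-03,
        6.10443222e-05,  2.11822173e-03,  7.02957303e-04]), 'tau': array([-1.00250120e-04, -5.63267577e+01,  1.22562379e+00, -1.93783987e+01,
        1.09575677e-02,  1.60685941e-03,  4.90569462e-06]), 'eef_pos': array([160.65037244, 629.82942692, 231.30653914]), 'tool_rot': array([-3.14156042e+00,  2.47142788e-05,  1.32095577e+00]), 'force': array([-0.48596738, -0.09052252, -0.15965415]), 'torque': array([ 0.0486301 ,  0.00441631, -0.01147176]), 'width': 85.54131284347831}
```

View images.

```bash
cat > h.py <<'E'
import numpy as np,cv2
from cell import ctrl,get_image,job,models
from scipy.spatial.transform import Rotation as R
from scipy.optimize import least_squares
def cam(d):
    f=210/np.tan(np.radians(d["fov_y"]/2)); return f,d["cx"],d["cy"],d["k1"],np.array(d["origin"]),R.from_euler("xyz",d["orientation"]).as_matrix()
def proj(d,P):
    f,cx,cy,k,o,M=cam(d); p=(np.atleast_2d(P)-o)@M
    s=np.c_[p[:,0]/-p[:,2],-p[:,1]/-p[:,2]]; r2=(s**2).sum(1,keepdims=True); s=s*(1+k*r2)
    return s*f+[cx,cy]
def ray(d,uv):
    f,cx,cy,k,o,M=cam(d); q=(np.array(uv,float)-[cx,cy])/f; s=q.copy()
    for _ in range(20): s=q/(1+k*(s@s))
    v=M@np.array([s[0],-s[1],-1]); return o,v/np.linalg.norm(v)
def onz(d,uv,z):
    o,v=ray(d,uv); return o+v*(z-o[2])/v[2]
def tri(d1,u1,d2,u2):
    o1,v1=ray(d1,u1);o2,v2=ray(d2,u2)
    A=np.c_[v1,-v2]; t=np.linalg.lstsq(A,o2-o1,rcond=None)[0]
    a,b=o1+t[0]*v1,o2+t[1]*v2
    return (a+b)/2,np.linalg.norm(a-b)
def crop(d,x0,y0,x1,y1,s,name):
    c=cv2.resize(d["color"][y0:y1,x0:x1],None,fx=s,fy=s,interpolation=cv2.INTER_CUBIC); cv2.imwrite(name,c)
E
python3 - <<'E'
import cv2,numpy as np
d=cv2.imread("pics/scene0.png");cv2.imwrite("pics/s0c.png",cv2.resize(d[110:290,110:460],None,fx=2.28,fy=2.28,interpolation=2))
d=cv2.imread("pics/top0.png");cv2.imwrite("pics/t0c.png",cv2.resize(d[120:300,120:430],None,fx=2.5,fy=2.5,interpolation=2))
E
```

```text
(no output)
```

View pics/scene0.png

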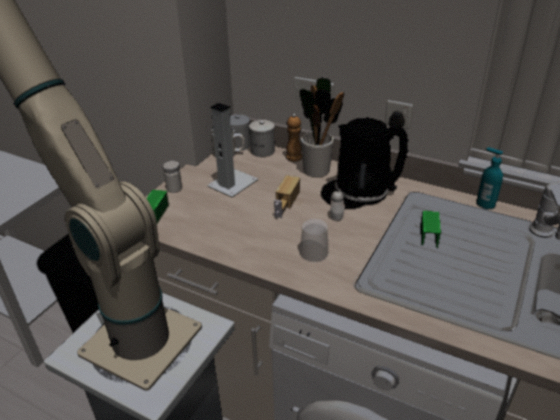

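View pics/top0.png

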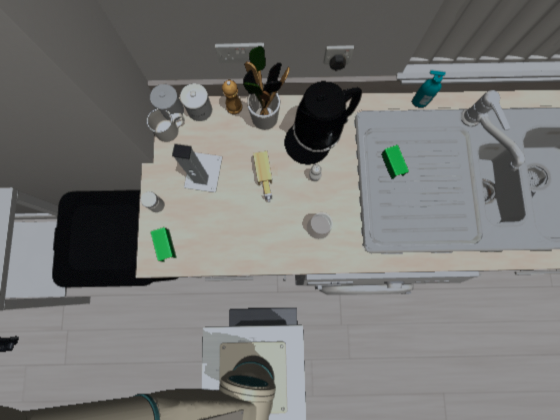

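View pics/s0c.png

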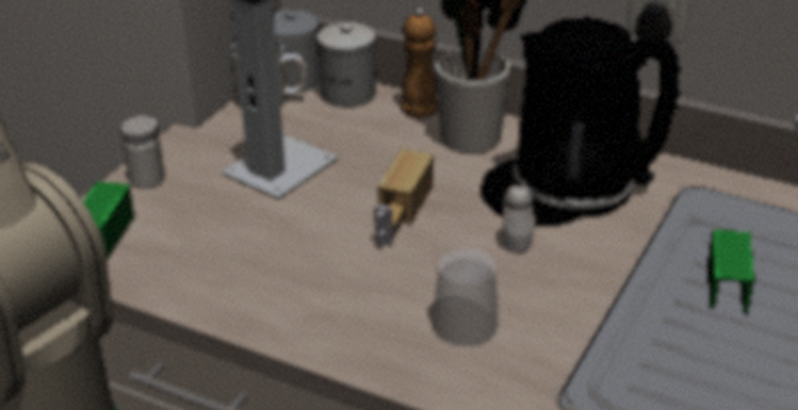

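View pics/t0c.png

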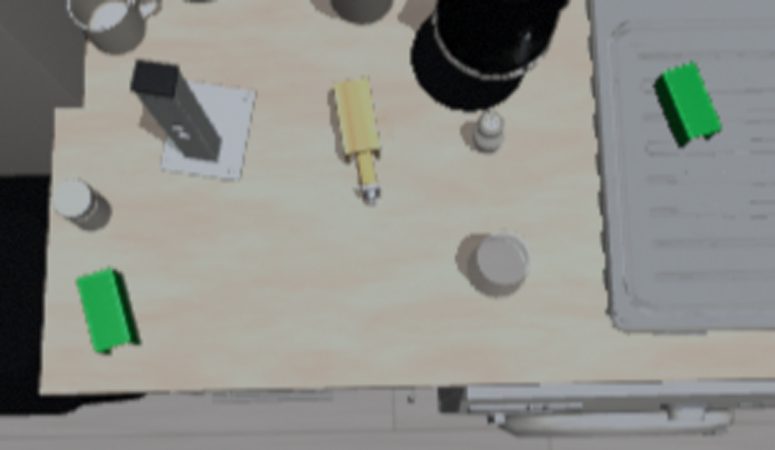

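```bash
python3 - <<'E'
from h import *
ds,dt=get_image("scene"),get_image("top")
P=lambda a:np.round(a,1)
for n,us,ut in [("arm c",(284.1,202.4),(260.6,175.1)),("claw",(273.8,208.6),(269.7,196.4)),("slots",(220,147.6),(189.4,172.2)),("upr",(221.8,189.8),(201,185.6)),("mouth",(282.9,201.2),(262.2,181.3)),("tum",(312.1,240.2),(316.5,226.3)),("jar",(171.2,175.7),(153.1,201.8)),("salt",(335,202.2),(318.4,171.1))]:
    a,e=tri(ds,us,dt,ut); print(n,P(a),round(e,1))
print("claw z40",P(onz(dt,(269.7,196.4),40)),P(onz(ds,(273.8,208.6),40)))
print("corners foot top z8:",[P(onz(dt,u,8)) for u in [(183+3,188),(216,192),(222,155)]])
for th in ["towel_arm","holder_mouth","upright"]:
  for n,d in (("scene",ds),("top",dt)):
    for r in models.cut_out(n,th):
        ys,xs=np.nonzero(r["pixels"]); print(th,n,round(r["score"],2),P(r["uv"]),len(xs),xs.min(),xs.max(),ys.min(),ys.max())
crop(ds,200,90,320,230,5.5,"pics/s1.png") if 0 else crop(ds,195,95,315,225,4.5,"pics/s1.png")
crop(dt,165,130,295,210,6,"pics/t1.png")
E
```

```text
arm c [648.4 -30.6  -6.6] 3.7
claw [556.5 -54.4  37.5] 13.7
slots [614.7 175.1 155.5] 9.5
upr [611.2 174.2   3. ] 1.1
mouth [620.7 -38.6  17.2] 8.3
tum [ 459.3 -212.6   42.7] 7.9
jar [545.8 319.   53.1] 2.4
salt [ 632.2 -215.5   63.9] 11.9
claw z40 [559.9 -60.   40. ] [548.6 -51.1  40. ]
corners foot top z8: [array([602.7, 223.4,   8. ]), array([586.7, 121.6,   8. ]), array([717.7, 102.5,   8. ])]
towel_arm scene 0.69 [278.7 203.8] 225 274 287 196 217
towel_arm top 0.51 [269.4 189.2] 119 263 271 181 199
holder_mouth scene 0.95 [431.7 225.2] 538 420 441 212 245
holder_mouth scene 0.67 [158.6 201. ] 465 148 168 190 221
holder_mouth scene 0.64 [286.9 189. ] 473 276 299 176 206
holder_mouth top 0.93 [395.4 163.8] 628 381 408 145 179
holder_mouth top 0.67 [262.2 164.6] 402 254 271 151 182
holder_mouth top 0.63 [163.2 239.6] 562 151 175 227 260
upright scene 0.83 [223.1 159.6] 2070 207 257 103 197
upright top 0.85 [197.5 167.9] 1562 172 221 143 191
```

View pics/s1.png

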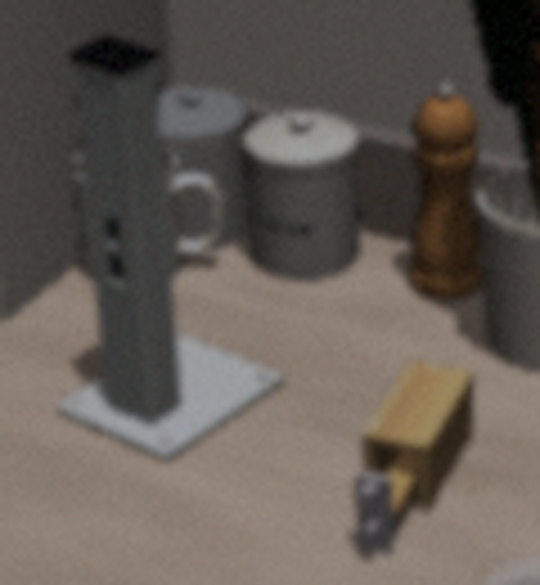

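View pics/t1.png

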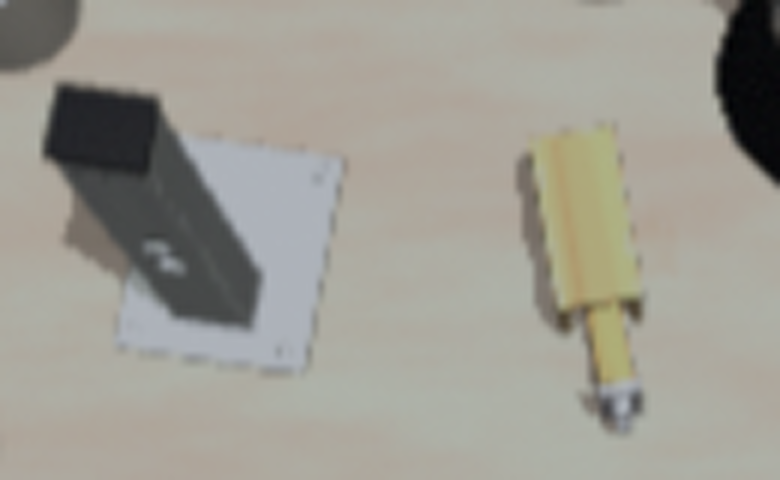

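```bash
cat > fit.py <<'E'
from h import *
ds,dt=get_image("scene"),get_image("top")
c=lambda x,y:np.array([x/6+165-.4,y/6+130-.4]); s=lambda x,y:np.array([x/4.5+195-.4,y/4.5+95-.4])
# upright params x,y,yaw,depth,footback
def up(p):
    x,y,w,D,F=p
    L=[(-20,55,8),(-20,-55,8),(F,-55,8),(0,22,286),(0,-22,286),(D,-22,286),(D,22,286),(0,-22,8),(0,0,129),(0,0,159)]
    return np.array(L,float)@R.from_euler("z",w).as_matrix().T+[x,y,0]
T=[c(117,348),c(307,372),c(345,158),c(42,157),c(150,175),c(160,97),c(58,85),c(250,328),c(173,265),c(152,247)]
S=[s(60,408),s(167,458),s(285,380),None,s(118,75),s(160,55),s(112,35),s(147,420),s(117,265),s(112,226)]
def res(f,p,full=False):
    Pw=f(p);r=[]
    for d,K in((dt,T),(ds,S)):
        q=proj(d,Pw)
        for a,b in zip(q,K):
            r+=list(a-b) if b is not None else [0,0]
    return np.array(r)
o=least_squares(lambda p:res(up,p),[611,174,-.15,40,90],loss="soft_l1")
print("upright",o.x.round(3)); print(res(up,o.x).reshape(2,-1,2).round(1).tolist())
# holder
def ho(p):
    x,y,w=p
    L=[(0,24,56),(0,-24,56),(100,-24,56),(100,24,56),(0,-24,0),(100,-24,0)]
    return np.array(L,float)@R.from_euler("z",w).as_matrix().T+[x,y,0]
T=[c(558,310),c(640,295),c(612,127),c(530,142),None,None]
S=[s(363,435),s(432,457),s(473,376),s(410,363),s(430,508),None]
o2=least_squares(lambda p:res(ho,p),[620,-38,-.15],loss="soft_l1")
print("holder",o2.x.round(3)); print(res(ho,o2.x).reshape(2,-1,2).round(1).tolist())
for d,n,b,k in((dt,"t",(165,130,295,210),6),(ds,"s",(195,95,315,225),4.5)):
    im=cv2.resize(d["color"][b[1]:b[3],b[0]:b[2]],None,fx=k,fy=k,interpolation=2)
    for P in (up(o.x),ho(o2.x)):
        for q in proj(d,P):
            cv2.circle(im,tuple(int(v) for v in ((q+.4-b[:2])*k)),3,(0,0,255),1)
    w=o2.x[2]+np.pi
    M=R.from_euler("z",w).as_matrix()
    # arm guess: centre 20 mm inside
    cx=o2.x[:2]-20*M[:2,0]
    A=np.array([(20,10,26),(20,-10,26),(65,10,26),(65,-10,26),(65,12,60),(65,-12,60),(71,-12,60),(71,12,60),(82.5,4,56),(82.5,-4,56),(82.5,4,26),(82.5,-4,26)],float)@M.T+[*cx,0]
    for q in proj(d,A): cv2.circle(im,tuple(int(v) for v in ((q+.4-b[:2])*k)),2,(255,0,255),1)
    cv2.imwrite(f"pics/{n}2.png",im)
E
python3 fit.py
```

```text
upright [ 6.15881e+02  1.73135e+02 -1.69000e-01  3.47110e+01  1.09165e+02]
[[[-0.2, -0.3], [0.0, 0.3], [0.4, 0.0], [1.1, -0.5], [-0.9, -1.2], [-0.1, -0.3], [1.0, -0.6], [1.0, 0.6], [-0.2, -0.3], [1.2, -0.2]], [[-1.6, -0.1], [-0.2, -0.1], [-0.4, -0.4], [0.0, 0.0], [0.3, -0.8], [-1.0, -0.5], [-1.3, 0.4], [0.7, 2.1], [-0.7, 1.7], [-0.4, 1.9]]]
holder [ 6.11227e+02 -4.66430e+01  1.58000e-01]
[[[0.4, 0.1], [1.2, 0.0], [0.6, -0.5], [0.0, -0.6], [0.0, 0.0], [0.0, 0.0]], [[-0.5, 0.5], [-0.7, -1.7], [-0.1, -0.7], [-0.5, -0.2], [-0.2, 2.1], [0.0, 0.0]]]
```

View pics/t2.png

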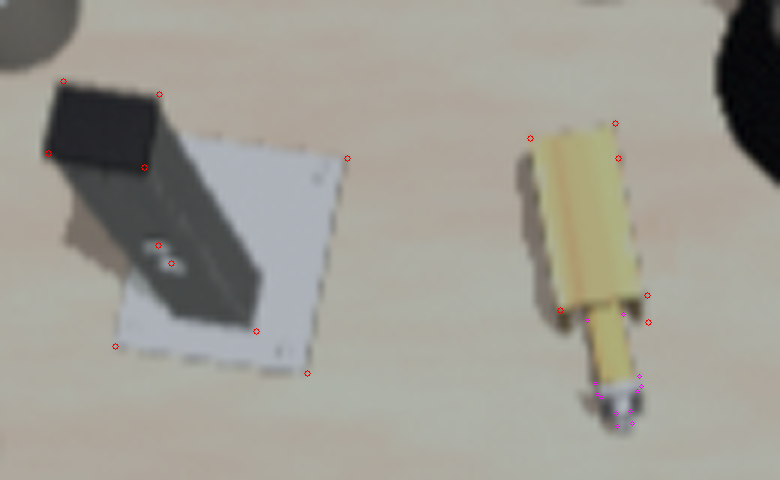

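View pics/s2.png

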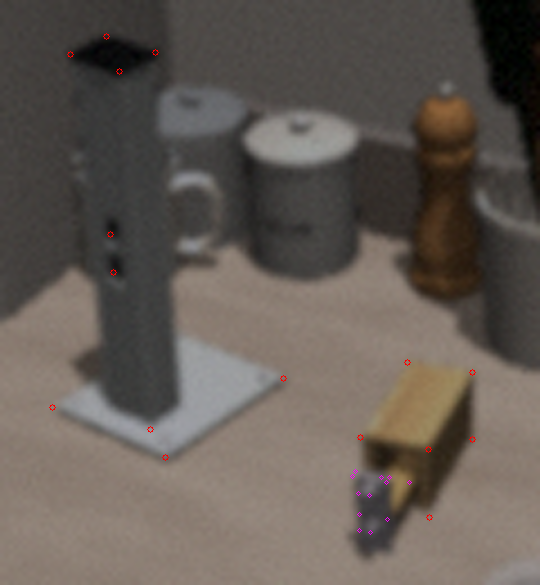

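```bash
cat >> h.py <<'E'
def st():
    s=ctrl.read_state(); print("t",round(s["clock"],2),"p",np.round(s["eef_pos"],1),"rpy",np.round(s["tool_rot"],4),"q",np.round(s["qpos"],2),"F",np.round(s["force"],1),"w",round(s["width"],1)); return s
def go(tp,tyaw,cur=None):
    """tool-frame row to reach world tp(mm), yaw, tool straight down"""
    s=ctrl.read_state(); p,r=(s["eef_pos"],s["tool_rot"]) if cur is None else cur
    M=R.from_euler("xyz",r); T=R.from_euler("xyz",[np.pi,0,tyaw])
    d=M.inv().apply(np.array(tp)-p)/1000; v=(M.inv()*T).as_rotvec()
    print("row",np.round(d,4).tolist(),np.round(v,4).tolist())
E
python3 -c "
from h import *
st();go([587.5,-50.4,120],1.729)"
```

```text
t 1.5 p [160.7 629.9 231.3] rpy [-3.1416 -0.      1.321 ] q [-1.39  0.63  0.04  1.52 -0.03  1.   -0.02] F [-0.9  0.4  0.3] w 85.0
row [-0.5536, 0.5818, 0.1113] [-0.0, -0.0, -0.408]
```

Request:
move_arm:
  moves:
    - [[-0.5536, 0.5818, 0.1113, 0, 0, -0.408], [-0.5536, 0.5818, 0.1113, 0, 0, -0.408], [-0.5536, 0.5818, 0.1113, 0, 0, -0.408], [-0.5536, 0.5818, 0.1113, 0, 0, -0.408], [-0.5536, 0.5818, 0.1113, 0, 0, -0.408], [-0.5536, 0.5818, 0.1113, 0, 0, -0.408], [-0.5536, 0.5818, 0.1113, 0, 0, -0.408], [-0.5536, 0.5818, 0.1113, 0, 0, -0.408], [-0.5536, 0.5818, 0.1113, 0, 0, -0.408], [-0.5536, 0.5818, 0.1113, 0, 0, -0.408], [-0.5536, 0.5818, 0.1113, 0, 0, -0.408], [-0.5536, 0.5818, 0.1113, 0, 0, -0.408], [-0.5536, 0.5818, 0.1113, 0, 0, -0.408], [-0.5536, 0.5818, 0.1113, 0, 0, -0.408], [-0.5536, 0.5818, 0.1113, 0, 0, -0.408], [-0.5536, 0.5818, 0.1113, 0, 0, -0.408]]
  jaw: 1

```text
clock: 3.5
eef_pos: [587.1, -48.3, 120.2]
tool_rot: [-3.141, -0.001, 1.732]
force: [-0.5, 0.3, -0.3]
width: 85.5
```

```bash
python3 -c "
from h import *
st();go([587.5,-50.4,20],1.729)
d=get_image('top');crop(d,200,100,340,240,4.2,'pics/t3.png')
d=get_image('scene');crop(d,200,100,340,240,4.2,'pics/s3.png')
print(proj(d,[[587.5,-50.4,120]]))"
```

```text
t 3.5 p [587.1 -48.3 120.2] rpy [-3.1415e+00 -1.1000e-03  1.7317e+00] q [ 0.11  0.68 -0.11  1.79  0.11  0.67  1.66] F [-0.5  0.3 -0.3] w 85.5
row [-0.0023, 0.0001, 0.1002] [-0.0001, -0.0011, 0.0027]
[[279.33759634 179.17832141]]
```

View pics/t3.png

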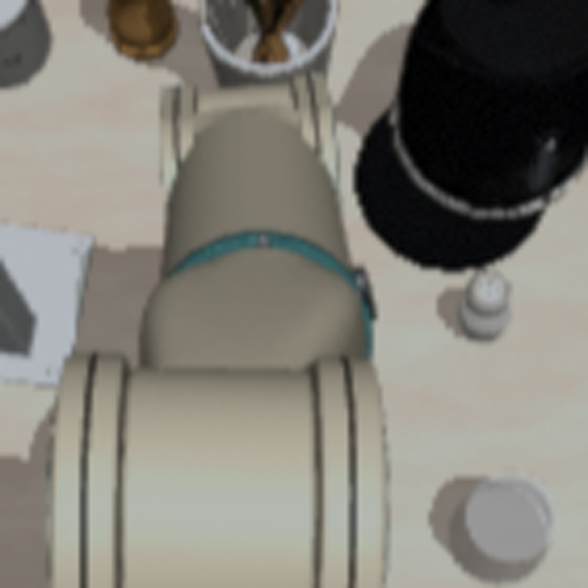

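View pics/s3.png

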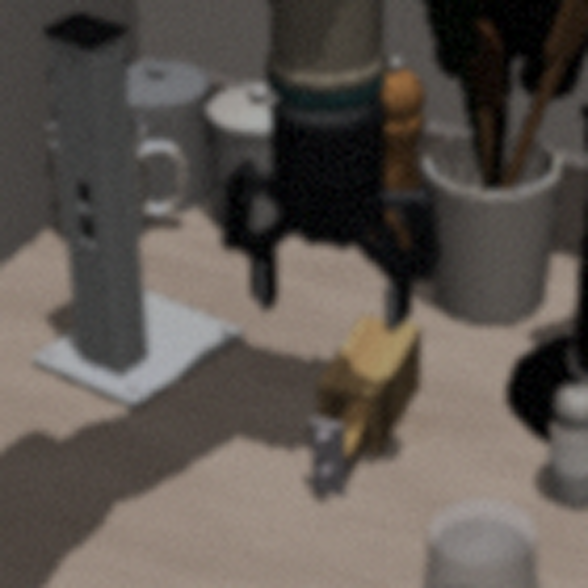

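Request:
move_arm:
  moves:
    - [[-0.001, 0, 0.05, 0, 0, 0.0], [-0.001, 0, 0.09, 0, 0, 0], [-0.001, 0, 0.1, 0, 0, 0], [-0.001, 0, 0.105, 0, 0, 0], [-0.001, 0, 0.105, 0, 0, 0]]

```text
clock: 4.22
eef_pos: [588.6, -51.2, 16.1]
tool_rot: [3.14, 0.0, 1.729]
force: [-0.8, -0.1, -0.4]
width: 85.3
```

```bash
python3 -c "
from h import *
st();go([587.5,-50.4,3],1.729)
d=get_image('scene');crop(d,240,130,330,220,6.5,'pics/s4.png')"
```

```text
t 4.22 p [588.6 -51.2  16.1] rpy [3.1397e+00 3.0000e-04 1.7294e+00] q [ 0.09  0.84 -0.09  1.83  0.14  0.47  1.64] F [-0.8 -0.1 -0.4] w 85.3
row [0.0009, -0.001, 0.0131] [0.0018, 0.0003, 0.0004]
```

View pics/s4.png

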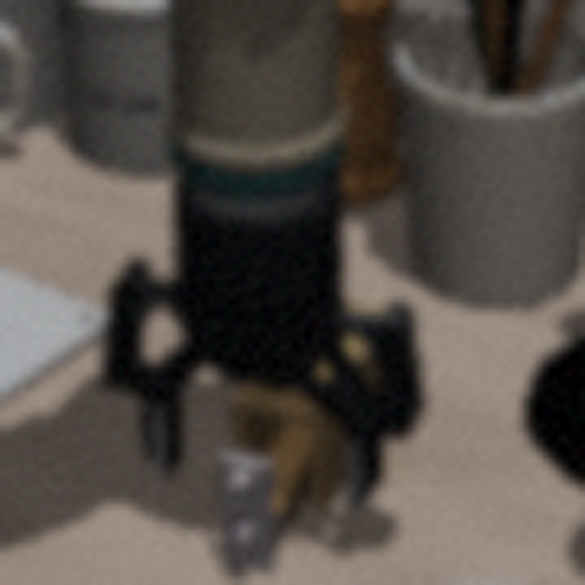

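Request:
move_arm:
  moves:
    - [[0.001, -0.001, 0.007, 0, 0, 0], [0.001, -0.001, 0.013, 0, 0, 0], [0.001, -0.001, 0.013, 0, 0, 0]]

```text
clock: 4.65
eef_pos: [586.1, -50.6, 1.5]
tool_rot: [-3.141, -0.0, 1.729]
force: [-0.3, 1.0, 0.2]
width: 85.7
```

Request:
move_arm:
  moves:
    - [[0, 0, 0, 0, 0, 0], [0, 0, 0, 0, 0, 0], [0, 0, 0, 0, 0, 0], [0, 0, 0, 0, 0, 0], [0, 0, 0, 0, 0, 0], [0, 0, 0, 0, 0, 0]]
  jaw: 0

```text
clock: 5.4
eef_pos: [586.9, -50.7, 2.3]
tool_rot: [3.141, 0.0, 1.729]
force: [-0.1, 0.2, 3.2]
width: 18.9
```

```bash
python3 -c "
from h import *
st()
d=get_image('scene');crop(d,240,130,330,220,6.5,'pics/s5.png')"
```

```text
t 5.4 p [586.9 -50.7   2.3] rpy [3.1410e+00 3.0000e-04 1.7288e+00] q [ 0.09  0.87 -0.08  1.84  0.14  0.44  1.64] F [-0.1  0.2  3.2] w 18.9
```

View pics/s5.png

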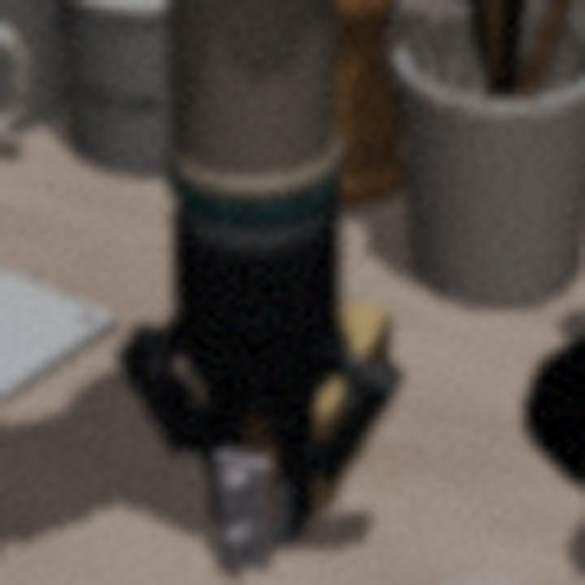

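Request:
move_arm:
  moves:
    - [[0, -0.005, -0.001, 0, 0, 0], [0, -0.02, -0.0015, 0, 0, 0], [0, -0.04, -0.0015, 0, 0, 0], [0, -0.06, -0.0015, 0, 0, 0], [0, -0.08, -0.0015, 0, 0, 0], [0, -0.1, -0.0015, 0, 0, 0], [0, -0.12, -0.0015, 0, 0, 0], [0, -0.13, -0.0015, 0, 0, 0], [0, -0.13, 0.0, 0, 0, 0], [0, -0.13, 0.0, 0, 0, 0]]

```text
clock: 6.7
eef_pos: [456.1, -71.5, 2.2]
tool_rot: [-3.138, 0.0, 1.728]
force: [-4.9, -0.5, 8.9]
width: 18.9
```

```bash
python3 -c "
from h import *
st()
d=get_image('scene');crop(d,220,130,340,250,5,'pics/s6.png')"
```

```text
t 6.7 p [456.1 -71.5   2.2] rpy [-3.1378e+00  4.0000e-04  1.7285e+00] q [ 0.24  0.8  -0.21  2.18  0.71  0.24  1.12] F [-4.9 -0.5  8.9] w 18.9
```

View pics/s6.png

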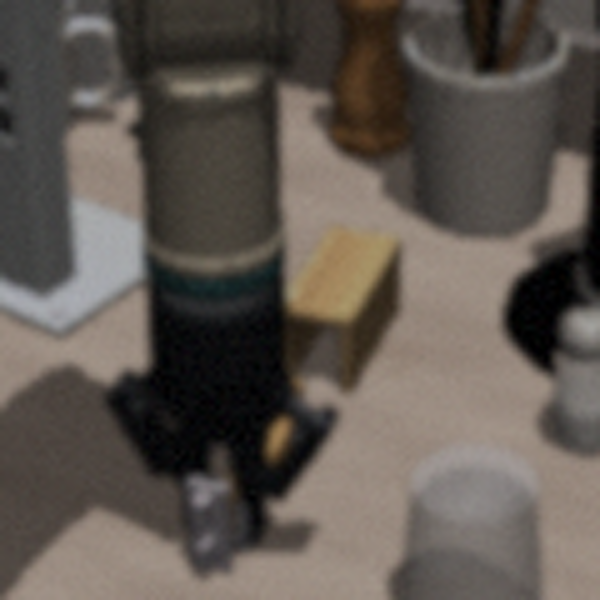

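Request:
move_arm:
  moves:
    - [[0, 0, 0, 0, 0, 0], [0, 0, 0, 0, 0, 0], [0, 0, 0, 0, 0, 0], [0, 0, 0, 0, 0, 0], [0, 0, 0, 0, 0, 0]]
  jaw: 1

```text
clock: 7.38
eef_pos: [458.2, -71.0, 2.0]
tool_rot: [3.142, -0.0, 1.729]
force: [0.1, -0.8, 0.7]
width: 85.1
```

Request:
move_arm:
  moves:
    - [[0, 0, -0.02, 0, 0, 0], [0, 0, -0.06, 0, 0, 0], [0, 0.02, -0.12, 0, 0, 0], [0.06, 0.02, -0.17, 0, 0, 0], [0.12, 0.02, -0.2, 0, 0, 0], [0.18, 0.02, -0.2, 0, 0, 0], [0.24, 0.02, -0.2, 0, 0, 0], [0.3, 0.02, -0.2, 0, 0, 0], [0.3, 0.02, -0.2, 0, 0, 0], [0.3, 0.02, -0.2, 0, 0, 0]]

```text
clock: 8.62
eef_pos: [430.2, 228.4, 201.8]
tool_rot: [-3.141, 0.001, 1.731]
force: [0.1, -0.4, -0.1]
width: 85.7
```

```bash
python3 -c "
from h import *
st()
d=get_image('scene');crop(d,220,130,340,250,5,'pics/s7.png')
d=get_image('top');crop(d,220,130,340,250,5,'pics/t7.png')
cv2.imwrite('pics/t7raw.png',d['color'])"
```

```text
t 8.62 p [430.2 228.4 201.8] rpy [-3.1409e+00  7.0000e-04  1.7308e+00] q [-0.13  0.49 -0.59  1.98  0.39  0.78  0.78] F [ 0.1 -0.4 -0.1] w 85.7
```

View pics/s7.png

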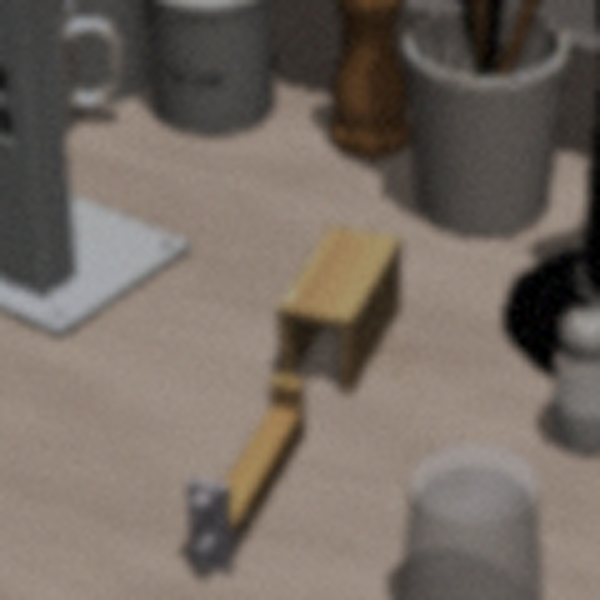

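View pics/t7.png

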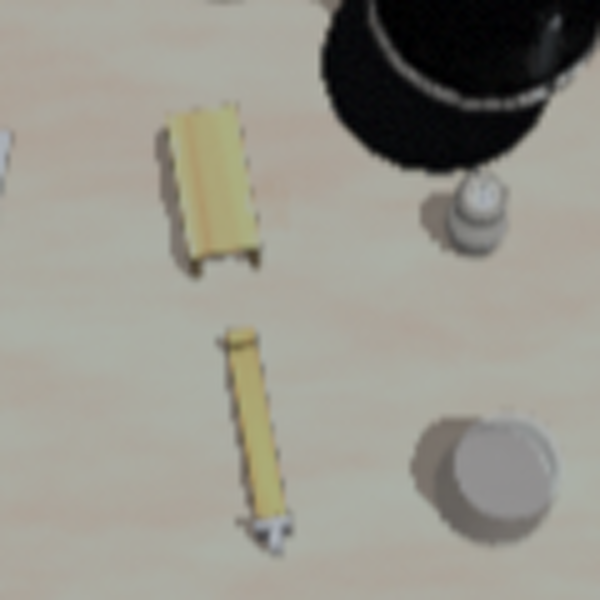

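```bash
python3 - <<'E'
from h import *
dt,ds=get_image("top"),get_image("scene")
k=lambda x,y:np.array([x/5+220-.4,y/5+130-.4])
L=np.array([(-65,10,44),(-65,-10,44),(65,10,26),(65,-10,26),(82.5,0,56)],float)
# arm yaw pi+.158: +y of the arm is world -y (image right)
T=[k(256,329),k(228,332),k(286,515),k(257,519),k(277,549)]
S=[k(299,380),k(274,374),None,None,None]
def f(p): return L@R.from_euler("z",p[2]).as_matrix().T+[p[0],p[1],0]
def res(p,w=1):
    r=[]
    for d,K in ((dt,T),(ds,S)):
        for a,b in zip(proj(d,f(p)),K):
            if b is not None:r+=list(a-b)
    return np.array(r)
o=least_squares(res,[501,-64,3.3],loss="soft_l1");print(o.x,res(o.x).reshape(-1,2).round(1).tolist())
x,y,w=o.x
M=R.from_euler("z",w).as_matrix()
print("grip at x=-35:",(M@[-35,0,0])[:2]+[x,y])
print([ (r["score"],r["uv"]) for r in models.place_of("top","towel_arm_center")], proj(dt,[[x,y,13]]))
E
```

```text
[499.48265759 -62.91634426   3.28068415] [[0.0, -0.9], [-0.4, -0.6], [0.3, 1.6], [0.0, 1.7], [-0.2, -0.6], [0.9, 0.1], [-0.5, 0.0]]
grip at x=-35: [534.1446403 -58.0638238]
[(0.56, [269.7, 217.4])] [[271.03756749 215.99629318]]
```

```bash
python3 -c "
from h import *
st();go([534.4,-58.3,130],-1.37)"
```

```text
t 8.88 p [431.2 226.4 201.8] rpy [-3.1412e+00  1.0000e-03  1.7259e+00] q [-0.13  0.49 -0.59  1.98  0.39  0.78  0.78] F [-0.6  1.   0.8] w 85.3
row [-0.2971, 0.0581, 0.0721] [0.0016, 0.0007, 3.0959]
```

Request:
move_arm:
  moves:
    - [[-0.297, 0.058, 0.072, 0, 0, 3.096], [-0.297, 0.058, 0.072, 0, 0, 3.096], [-0.297, 0.058, 0.072, 0, 0, 3.096], [-0.297, 0.058, 0.072, 0, 0, 3.096], [-0.297, 0.058, 0.072, 0, 0, 3.096], [-0.297, 0.058, 0.072, 0, 0, 3.096], [-0.297, 0.058, 0.072, 0, 0, 3.096], [-0.297, 0.058, 0.072, 0, 0, 3.096], [-0.297, 0.058, 0.072, 0, 0, 3.096], [-0.297, 0.058, 0.072, 0, 0, 3.096], [-0.297, 0.058, 0.072, 0, 0, 3.096], [-0.297, 0.058, 0.072, 0, 0, 3.096], [-0.297, 0.058, 0.072, 0, 0, 3.096], [-0.297, 0.058, 0.072, 0, 0, 3.096], [-0.297, 0.058, 0.072, 0, 0, 3.096], [-0.297, 0.058, 0.072, 0, 0, 3.096], [-0.297, 0.058, 0.072, 0, 0, 3.096], [-0.297, 0.058, 0.072, 0, 0, 3.096], [-0.297, 0.058, 0.072, 0, 0, 3.096]]

```text
clock: 11.25
eef_pos: [534.6, -56.3, 130.0]
tool_rot: [3.141, 0.0, -1.366]
force: [-0.0, -0.6, 0.6]
width: 85.4
```

```bash
python3 -c "
from h import *
st();go([534.4,-58.3,4],-1.417)"
```

```text
t 11.25 p [534.6 -56.3 130. ] rpy [ 3.1415e+00  1.0000e-04 -1.3663e+00] q [-0.17  0.63  0.33  1.94 -0.34  0.63 -0.98] F [-0.  -0.6  0.6] w 85.4
row [0.0019, 0.0006, 0.126] [0.0001, 0.0001, 0.0507]
```

Request:
move_arm:
  moves:
    - [[0.0015, 0.0005, 0.04, 0, 0, 0.051], [0.0015, 0.0005, 0.08, 0, 0, 0.051], [0.0015, 0.0005, 0.105, 0, 0, 0.051], [0.0015, 0.0005, 0.117, 0, 0, 0.051], [0.0015, 0.0005, 0.126, 0, 0, 0.051], [0.0015, 0.0005, 0.126, 0, 0, 0.051]]

```text
clock: 12.0
eef_pos: [534.7, -57.5, 4.1]
tool_rot: [-3.141, 0.0, -1.418]
force: [0.0, -0.8, 0.1]
width: 85.0
```

```bash
python3 -c "
from h import *
st();go([534.4,-58.3,3],-1.417)
d=get_image('scene');crop(d,230,130,330,230,6,'pics/s8.png')"
```

```text
t 12.0 p [534.7 -57.5   4.1] rpy [-3.1414e+00  1.0000e-04 -1.4180e+00] q [-0.08  0.84  0.21  1.98 -0.45  0.36 -0.93] F [ 0.  -0.8  0.1] w 85.0
row [0.0008, 0.0004, 0.0011] [-0.0002, 0.0001, -0.001]
```

View pics/s8.png

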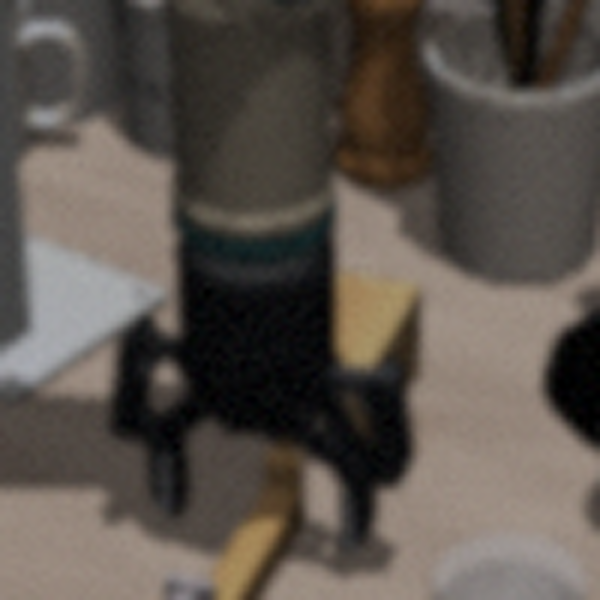

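Request:
move_arm:
  moves:
    - [[0, 0, 0.001, 0, 0, 0], [0, 0, 0.001, 0, 0, 0], [0, 0, 0.001, 0, 0, 0], [0, 0, 0.001, 0, 0, 0], [0, 0, 0.001, 0, 0, 0], [0, 0, 0.001, 0, 0, 0]]
  jaw: 0

```text
clock: 12.8
eef_pos: [535.0, -57.6, 3.4]
tool_rot: [-3.141, -0.0, -1.418]
force: [-0.2, -0.3, 6.0]
width: 18.3
```

Request:
move_arm:
  moves:
    - [[0, 0, -0.01, 0, 0, 0], [0, 0, -0.05, 0, 0, 0], [0, 0, -0.1, 0, 0, 0], [0, 0, -0.15, 0, 0, 0], [0, 0, -0.15, 0, 0, 0], [0, 0, -0.15, 0, 0, 0]]

```text
clock: 13.55
eef_pos: [533.8, -56.8, 152.7]
tool_rot: [3.141, 0.001, -1.418]
force: [0.6, -0.0, -2.0]
width: 18.9
```

```bash
python3 -c "
from h import *
s=st();print(s['torque'])
d=get_image('scene');crop(d,220,90,340,210,5,'pics/s9.png')"
```

```text
t 13.55 p [533.8 -56.8 152.7] rpy [ 3.1407e+00  8.0000e-04 -1.4176e+00] q [-0.2   0.6   0.38  1.92 -0.34  0.68 -1.03] F [ 0.6 -0.  -2. ] w 18.9
[-0.00409947 -0.04314173 -0.01330554]
```

View pics/s9.png

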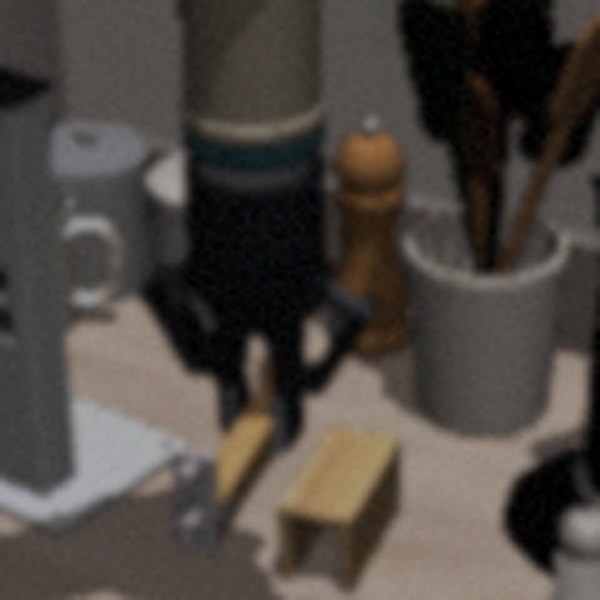

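```bash
python3 -c "
from h import *
st();go([448.3,201.7,170],1.402)"
```

```text
t 13.6 p [533.4 -56.9 152. ] rpy [ 3.1393e+00  9.0000e-04 -1.4178e+00] q [-0.19  0.61  0.38  1.92 -0.34  0.68 -1.03] F [-0.2  1.1 -2.3] w 19.0
row [-0.2685, 0.0448, -0.0176] [-0.0008, 0.0034, -2.8198]
```

Request:
move_arm:
  moves:
    - [[-0.016, 0.003, -0.0176, 0, 0, -0.166], [-0.032, 0.005, -0.0176, 0, 0, -0.332], [-0.047, 0.008, -0.0176, 0, 0, -0.498], [-0.063, 0.011, -0.0176, 0, 0, -0.664], [-0.079, 0.013, -0.0176, 0, 0, -0.83], [-0.095, 0.016, -0.0176, 0, 0, -0.995], [-0.11, 0.018, -0.0176, 0, 0, -1.16], [-0.126, 0.021, -0.0176, 0, 0, -1.327], [-0.142, 0.024, -0.0176, 0, 0, -1.493], [-0.158, 0.026, -0.0176, 0, 0, -1.66], [-0.174, 0.029, -0.0176, 0, 0, -1.825], [-0.19, 0.032, -0.0176, 0, 0, -1.99], [-0.205, 0.034, -0.0176, 0, 0, -2.157], [-0.221, 0.037, -0.0176, 0, 0, -2.323], [-0.237, 0.04, -0.0176, 0, 0, -2.489], [-0.253, 0.042, -0.0176, 0, 0, -2.655], [-0.2685, 0.0448, -0.0176, 0, 0, -2.82], [-0.2685, 0.0448, -0.0176, 0, 0, -2.82], [-0.2685, 0.0448, -0.0176, 0, 0, -2.82]]

```text
clock: 15.98
eef_pos: [449.0, 200.0, 169.7]
tool_rot: [-3.14, 0.002, 1.398]
force: [-0.4, -0.8, -1.6]
width: 19.0
```

```bash
python3 -c "
from h import *
st();go([448.3,201.7,114],1.402)
d=get_image('scene');crop(d,170,90,290,210,5,'pics/s10.png')
d=get_image('top');crop(d,130,120,290,240,5,'pics/t10.png')"
```

```text
t 15.97 p [449.  200.  169.7] rpy [-3.1398e+00  1.5000e-03  1.3984e+00] q [-0.2   0.52 -0.4   2.01  0.32  0.68  0.6 ] F [-0.4 -0.8 -1.6] w 19.0
row [0.0016, -0.0009, 0.0557] [-0.0018, 0.0015, -0.0036]
```

View pics/s10.png

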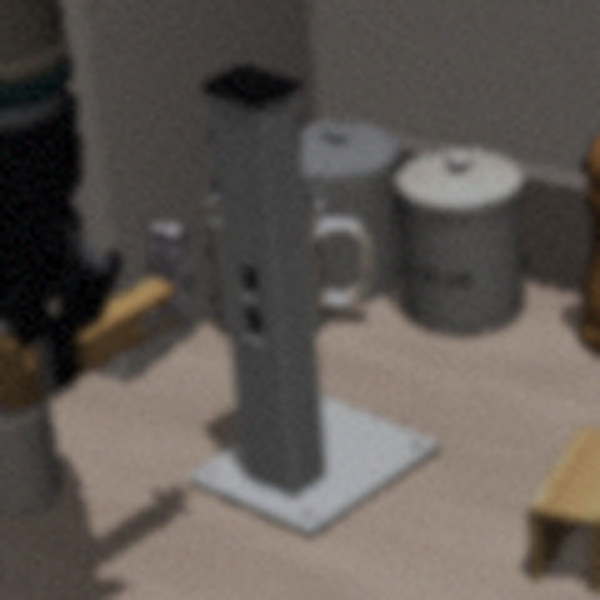

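View pics/t10.png

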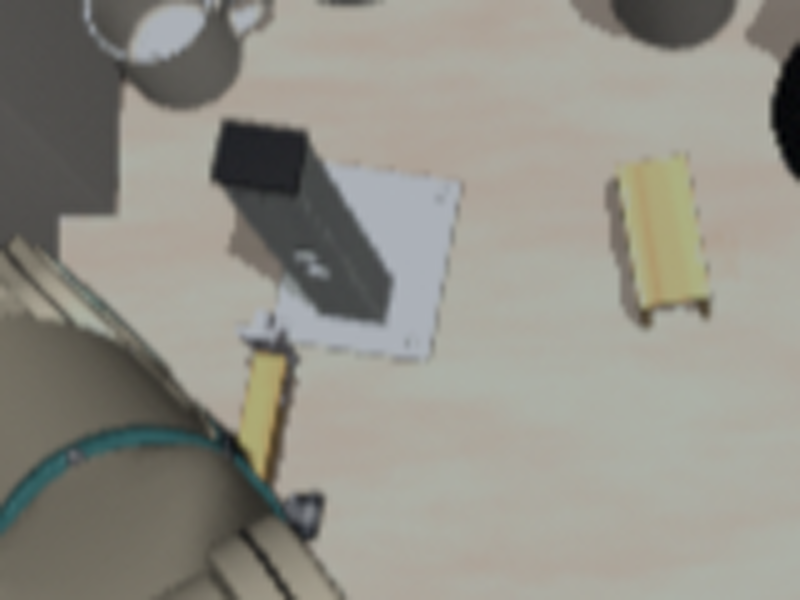

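Request:
move_arm:
  moves:
    - [[0.0014, -0.0005, 0.03, 0, 0, -0.003], [0.0014, 0.015, 0.056, 0, 0, -0.003], [0.0014, 0.03, 0.056, 0, 0, -0.003], [0.0014, 0.03, 0.056, 0, 0, -0.003], [0.0014, 0.03, 0.056, 0, 0, -0.003], [0.0014, 0.03, 0.056, 0, 0, -0.003]]

```text
clock: 16.82
eef_pos: [479.0, 197.8, 115.4]
tool_rot: [3.141, -0.001, 1.405]
force: [0.8, 0.8, -0.2]
width: 18.9
```

```bash
cat > snap.py <<'E'
from h import *
import sys
n=sys.argv[1]
st()
a=[get_image('scene') for _ in range(3)]
b=[get_image('top') for _ in range(3)]
st()
ds=dict(a[0]);ds["color"]=np.mean([x["color"].astype(float) for x in a],0).astype(np.uint8)
dt=dict(b[0]);dt["color"]=np.mean([x["color"].astype(float) for x in b],0).astype(np.uint8)
import pickle;pickle.dump((ds,dt),open(f"{n}.pkl","wb"))
for d in(ds,dt): d["color"]=cv2.convertScaleAbs(d["color"],alpha=1.6)
crop(ds,185,100,265,180,7.4,f'pics/s{n}.png')
crop(dt,160,140,240,215,7.4,f'pics/t{n}.png')
E
python3 snap.py 11
```

```text
t 16.82 p [479.  197.8 115.4] rpy [ 3.1409e+00 -6.0000e-04  1.4053e+00] q [-0.21  0.63 -0.36  1.98  0.38  0.59  0.59] F [ 0.8  0.8 -0.2] w 18.9
t 17.12 p [479.1 197.6 114.7] rpy [ 3.1415e+00 -1.0000e-04  1.4051e+00] q [-0.21  0.64 -0.35  1.98  0.38  0.59  0.59] F [-0.1 -0.7 -0.8] w 19.0
```

View pics/s11.png

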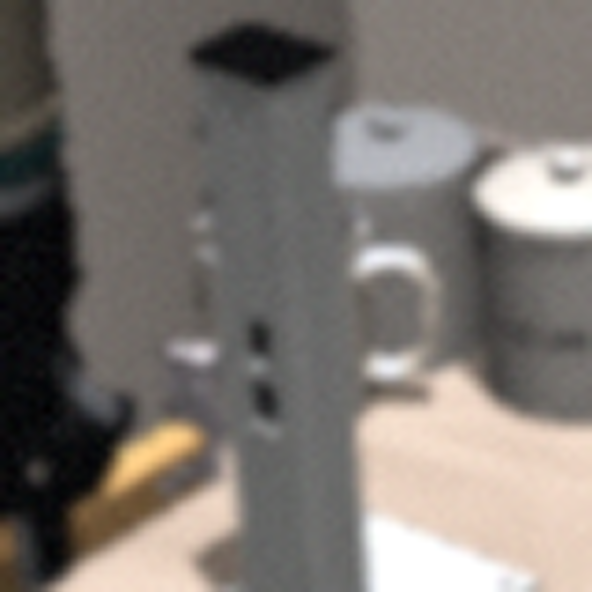

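View pics/t11.png

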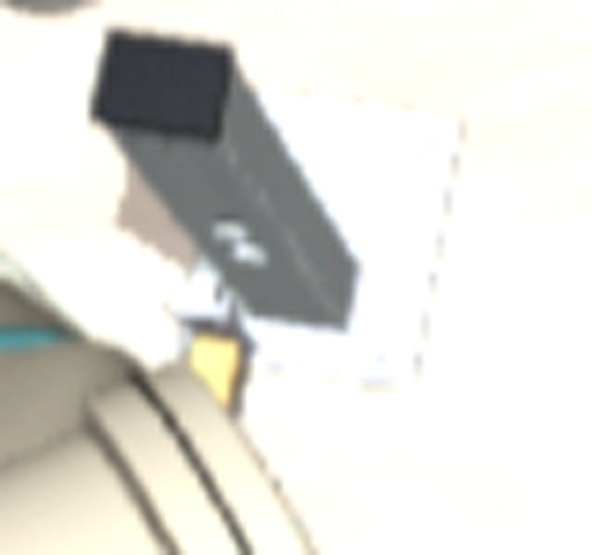

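```bash
cat > ov.py <<'E'
from h import *
import sys,pickle
n=sys.argv[1]; U=eval(sys.argv[2]); G=eval(sys.argv[3])  # U x,y,yaw,depth ; G: tcp xyz, yaw(arm), gripx, dz
gain=float(sys.argv[4]) if len(sys.argv)>4 else 1
ds,dt=pickle.load(open(f"{n}.pkl","rb"))
def box(x0,x1,y0,y1,z0,z1):
    c=np.array([(x,y,z) for x in(x0,x1) for y in(y0,y1) for z in(z0,z1)],float)
    e=[(0,1),(2,3),(4,5),(6,7),(0,2),(1,3),(4,6),(5,7),(0,4),(1,5),(2,6),(3,7)]
    return [c[list(i)] for i in e]
def rect(y0,y1,z0,z1):
    c=np.array([(0,y0,z0),(0,y1,z0),(0,y1,z1),(0,y0,z1)],float); return [c[[i,(i+1)%4]] for i in range(4)]
MU=R.from_euler("z",U[2]).as_matrix(); tu=np.array([U[0],U[1],0])
up=[(s@MU.T+tu,(0,0,255)) for s in box(0,U[3],-22,22,8,286)+box(-20,U[4],-55,55,0,8)]+[(s@MU.T+tu,(0,255,0)) for s in rect(-7,7,118,140)+rect(-7,7,148,170)]
MA=R.from_euler("z",G[3]).as_matrix(); ta=np.array(G[:3])-MA@[G[4],0,0]-[0,0,G[5]]
arm=[(s@MA.T+ta,(255,0,255)) for s in box(0,65,-10,10,0,26)+box(65,71,-12,12,0,60)+box(71,82.5,-4,4,18,26)+box(71,82.5,-4,4,48,56)+box(77.5,82.5,-4,4,40,48)+box(77.5,82.5,-4,4,10,18)]
for d,nm,b in((ds,"s",(185,100,265,180)),(dt,"t",(160,140,240,215))):
    k=7.4; im=cv2.resize(d["color"][b[1]:b[3],b[0]:b[2]],None,fx=k,fy=k,interpolation=2)
    im=cv2.convertScaleAbs(im,alpha=gain)
    for s,c in up+arm:
        pts=proj(d,s); pts=((pts+.5-b[:2])*k*16).round().astype(int)
        cv2.line(im,tuple(map(int,pts[0])),tuple(map(int,pts[1])),c,1,cv2.LINE_AA,4)
    cv2.imwrite(f"pics/{nm}{n}o.png",im)
E
python3 ov.py 11 "[615.9,173.1,-.169,35,109]" "[479,197.7,114.8,-.166,-35,3.4]"
```

```text
(no output)
```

View pics/s11o.png

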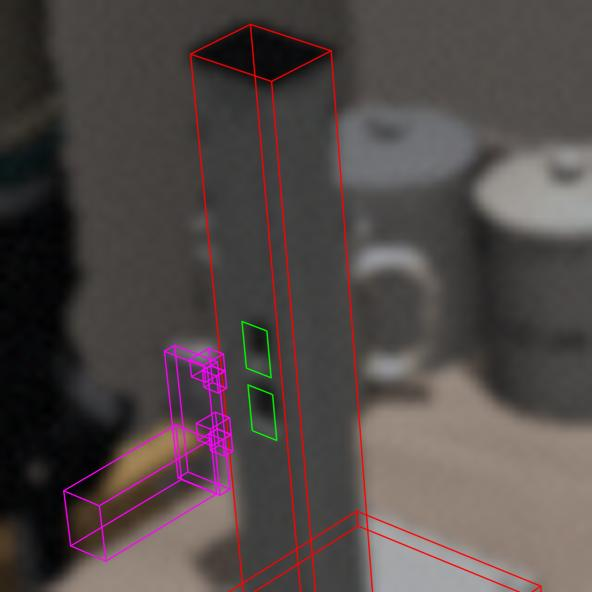

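View pics/t11o.png

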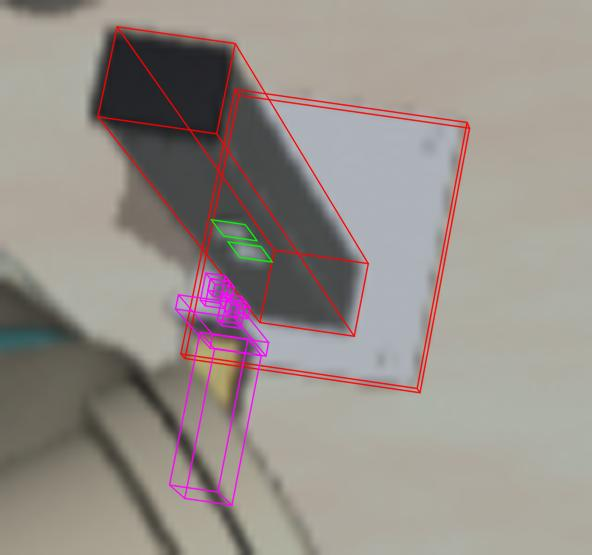

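```bash
cat > edge.py <<'E'
from h import *
from scipy.ndimage import map_coordinates,gaussian_filter
def track(d,g,Pa,Pb,rng=3.0,n=25,trim=.06):
    """measured normal offsets along the projected edge"""
    t=np.linspace(trim,1-trim,n)[:,None]; P=Pa*(1-t)+Pb*t
    q=proj(d,P); e=q[-1]-q[0]; L=np.linalg.norm(e)
    nn=np.array([-e[1],e[0]])/L
    s=np.arange(-rng,rng+.01,.25)
    prof=[]
    S=q[:,None,:]+s[None,:,None]*nn
    v=map_coordinates(g,[S[...,1],S[...,0]],order=3,mode="nearest")
    dv=np.gradient(gaussian_filter(v,[2,2]),axis=1)/.25
    return q,nn,s,dv,L
def edge_off(d,g,Pa,Pb,sign=0,rng=3.0):
    q,nn,s,dv,L=track(d,g,Pa,Pb,rng)
    m=dv.mean(0); m=m if sign else np.abs(m)
    i=int(np.argmax(m*(sign or 1)))
    if 0<i<len(s)-1:
        a,b,c=[ (m*(sign or 1))[j] for j in(i-1,i,i+1)]; off=s[i]+.25*.5*(a-c)/(a-2*b+c+1e-9)
    else: off=None
    return off,float(m[i]),L
E
cat > fitu.py <<'E'
from edge import *
import pickle
ds,dt=pickle.load(open("11.pkl","rb"))
G={}
for nm,d,f in(("s",ds,"pics/scene0.png"),("t",dt,"pics/top0.png")):
    G[nm]=(d,cv2.cvtColor(cv2.imread(f),cv2.COLOR_BGR2GRAY).astype(float))
def E(p):
    x,y,w,D,F=p[:5]; M=R.from_euler("z",w).as_matrix()
    c=lambda *a:M@np.array(a,float)+[x,y,0]
    v={k:c(*a) for k,a in dict(A=(0,22,286),B=(0,-22,286),C=(D,-22,286),Dd=(D,22,286),a=(0,22,8),b=(0,-22,8),c=(D,-22,8),fl=(-20,55,8),fr=(-20,-55,8),br=(F,-55,8),bl=(F,55,8)).items()}
    return v
use={"s":["A-B","B-C","C-Dd","Dd-A","A-a","C-c","fl-fr","fr-br","b-c"],"t":["A-B","B-C","C-Dd","Dd-A","A-a","B-b","C-c","fl-fr","fr-br","a-b","b-c"]}
def obs(p,rng):
    v=E(p);o={}
    for k in use:
        d,g=G[k]
        for e in use[k]:
            a,b=e.split("-"); off,st,L=edge_off(d,g,v[a],v[b],0,rng)
            if off is not None and st>3:
                t=np.array([.1,.5,.9])
                q,nn,s,dv,L=track(d,g,v[a],v[b],rng,3,.1)
                o[k,e]=(q+off*nn,nn,off,st)
    return o
p=np.array([615.9,174.5,-.169,38,109, 0,0,0,0.])
for it in range(12):
    o=obs(p,3.5 if it<4 else 2.5)
    def r(p):
        v=E(p);out=[]
        for (k,e),(q,nn,_,_) in o.items():
            a,b=e.split("-"); t=np.array([.1,.5,.9])[:,None]
            P=v[a]*(1-t)+v[b]*t; off=p[5:7] if k=="s" else p[7:9]
            out+=list((proj(G[k][0],P)+off-q)@nn)
        return np.r_[out,p[5:]/1.0*.5]   # camera offsets, prior 2px
    sol=least_squares(r,p,loss="soft_l1",f_scale=.4); p=sol.x
    # note offsets are used in the obs only through the fit
print(p.round(3))
v=E(p)
for (k,e),(q,nn,off,s) in o.items():
    print(k,e,"off",round(off,2),"str",round(s,1))
print("res",sol.fun.round(2))
E
python3 fitu.py
```

```text
[ 6.14380e+02  1.80969e+02 -4.90000e-01  3.75970e+01 -8.58816e+02
  1.13100e+00 -2.12000e-01 -2.27000e-01 -3.84000e-01]
s A-B off 0.57 str 12.0
s B-C off 1.3 str 13.5
s C-Dd off 0.85 str 13.2
s Dd-A off -0.02 str 17.0
s A-a off -1.18 str 5.4
s C-c off -0.95 str 14.0
s fl-fr off -1.7 str 4.4
s fr-br off 1.5 str 5.3
s b-c off -0.66 str 25.0
t A-B off 1.44 str 20.3
t B-C off 1.37 str 10.9
t C-Dd off 0.17 str 29.3
t Dd-A off 0.42 str 36.6
t A-a off 0.05 str 31.2
t B-b off -0.06 str 10.3
t C-c off 0.08 str 47.3
t fr-br off 0.51 str 3.9
t a-b off -0.74 str 26.8
t b-c off -0.43 str 28.4
res [-1.25 -1.27 -1.28 -1.06 -1.07 -1.08 -0.13 -0.15 -0.16 -0.19 -0.19 -0.2
  0.11  0.11  0.11 -0.18 -0.18 -0.18  0.96  0.92  0.88 -1.06 -0.66  0.05
  0.99  0.98  0.97 -1.44 -1.46 -1.49 -1.46 -1.48 -1.5  -0.09 -0.11 -0.13
 -0.29 -0.31 -0.33 -0.01 -0.02 -0.03  0.05  0.05  0.05 -0.08 -0.08 -0.08
 -0.54 -0.14  0.29  0.69  0.67  0.65  0.28  0.26  0.24  0.57 -0.11 -0.11
 -0.19]
```

```bash
python3 - <<'E'
s=open("fitu.py").read()
s=s.replace("p=np.array([615.9,174.5,-.169,38,109, 0,0,0,0.])","import sys\np=np.array(eval(sys.argv[1])+[0,0,0,0.])\nF0=90.").replace("x,y,w,D,F=p[:5]","x,y,w,D=p[:4];F=F0").replace("p[5:7] if k==\"s\" else p[7:9]","p[4:6] if k==\"s\" else p[6:8]").replace("p[5:]/1.0*.5","p[4:]*.5").replace("3.5 if it<4 else 2.5","2.2 if it<4 else 1.6")
s=s.replace("off,st,L=edge_off(d,g,v[a],v[b],0,rng)","off,st,L=edge_off2(d,g,v[a],v[b],p[4:6] if k=='s' else p[6:8],rng)").replace("q,nn,s,dv,L=track(d,g,v[a],v[b],rng,3,.1)","q,nn,s,dv,L=track(d,g,v[a],v[b],rng,3,.1);q=q+(p[4:6] if k=='s' else p[6:8])")
s=s.replace("def E(p)","def edge_off2(d,g,a,b,sh,rng):\n    d=dict(d);d['cx']+=sh[0];d['cy']+=sh[1];return edge_off(d,g,a,b,0,rng)\ndef E(p)",1)
open("fitu.py","w").write(s)
E
for a in "[615.9,175,-.169,38]" "[614,176.5,-.16,42]" "[618,173,-.18,42]"; do python3 fitu.py "$a" | (head -1;[ "$a" = "[615.9,175,-.169,38]" ] && cat); done
```

```text
[ 6.16820e+02  1.74289e+02 -1.70000e-01  3.26520e+01  3.37000e-01
[ 6.16812e+02  1.74282e+02 -1.69000e-01  3.26560e+01  3.38000e-01
[ 6.16821e+02  1.74290e+02 -1.70000e-01  3.26520e+01  3.37000e-01
```

```bash
python3 fitu.py "[615.9,175,-.169,38]"; python3 ov.py 11 "[616.8,174.3,-.170,32.7,109]" "[479,197.7,114.8,-.166,-35,3.4]" 1.4
```

```text
[ 6.16820e+02  1.74289e+02 -1.70000e-01  3.26520e+01  3.37000e-01
 -3.04000e-01 -5.46000e-01 -1.18000e-01]
s A-B off 0.71 str 9.9
s B-C off 0.76 str 10.8
s C-Dd off 0.2 str 17.4
s Dd-A off -0.04 str 18.0
s A-a off -0.27 str 5.8
s C-c off 0.11 str 13.8
s fl-fr off -0.14 str 21.8
s fr-br off -0.25 str 21.9
s b-c off -0.35 str 32.1
t A-B off 0.84 str 11.3
t B-C off 0.87 str 12.3
t C-Dd off 0.04 str 54.4
t Dd-A off 0.13 str 65.4
t A-a off -0.12 str 31.3
t B-b off 0.17 str 3.1
t C-c off 0.11 str 48.7
t fl-fr off -0.45 str 10.5
t fr-br off -0.28 str 14.0
t a-b off -0.13 str 45.2
t b-c off 0.07 str 47.5
res [-0.71 -0.71 -0.71 -0.76 -0.76 -0.76 -0.21 -0.2  -0.2   0.04  0.04  0.04
  0.27  0.27  0.27 -0.11 -0.11 -0.11  0.14  0.14  0.14  0.25  0.25  0.25
  0.35  0.35  0.35 -0.84 -0.84 -0.84 -0.87 -0.87 -0.87 -0.04 -0.04 -0.04
 -0.13 -0.13 -0.13  0.12  0.12  0.12 -0.17 -0.17 -0.17 -0.11 -0.11 -0.11
  0.45  0.45  0.45  0.28  0.28  0.28  0.13  0.13  0.13 -0.07 -0.07 -0.07
  0.17 -0.15 -0.27 -0.06]
```

View pics/s11o.png

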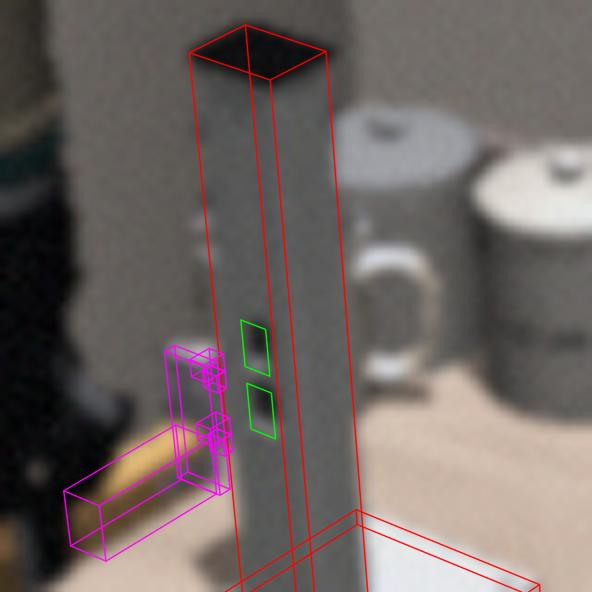

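View pics/t11o.png

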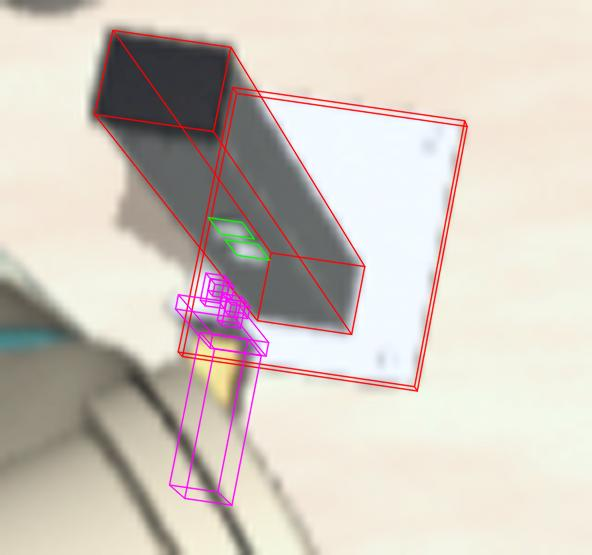

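```bash
sed -i 's/"s":\["A-B","B-C",/"s":[/; s/"t":\["A-B","B-C",/"t":[/' fitu.py; python3 fitu.py "[615.9,175,-.169,38]"; sed -i 's/^ds,dt=pickle.*/&\nif len(sys.argv)>5:\n    o=eval(sys.argv[5]);ds["cx"]+=o[0];ds["cy"]+=o[1];dt["cx"]+=o[2];dt["cy"]+=o[3]/' ov.py
```

```text
[ 6.19314e+02  1.75407e+02 -1.86000e-01  3.17500e+01  2.89000e-01
 -1.92000e-01 -3.94000e-01  3.18000e-01]
s C-Dd off 0.1 str 17.5
s Dd-A off -0.19 str 18.0
s A-a off -0.25 str 5.7
s C-c off 0.06 str 13.7
s fl-fr off 0.21 str 21.7
s fr-br off -0.12 str 21.8
s b-c off -0.18 str 32.3
t C-Dd off -0.02 str 54.5
t Dd-A off -0.09 str 64.9
t A-a off 0.02 str 30.9
t B-b off 0.15 str 3.2
t C-c off -0.02 str 48.6
t fl-fr off -0.22 str 10.3
t fr-br off -0.22 str 13.3
t a-b off 0.1 str 45.3
t b-c off 0.2 str 47.7
res [-0.1  -0.1  -0.1   0.18  0.19  0.19  0.25  0.25  0.25 -0.06 -0.06 -0.06
 -0.22 -0.21 -0.21  0.12  0.12  0.12  0.17  0.18  0.18  0.02  0.02  0.03
  0.09  0.09  0.09 -0.02 -0.02 -0.02 -0.15 -0.15 -0.15  0.02  0.02  0.02
  0.22  0.22  0.23  0.22  0.22  0.23 -0.1  -0.1  -0.1  -0.2  -0.2  -0.2
  0.14 -0.1  -0.2   0.16]
```

```bash
cat > fit2.py <<'E'
from edge import *
import pickle,sys
exec(open("fitu.py").read().split("p=np.array")[0].split("import pickle")[1])
F0=90.
def shift(d,sh): d=dict(d);d['cx']+=sh[0];d['cy']+=sh[1];return d
p=np.array([619.3,175.4,-.186,32,0,0,0,0.])
segs=[(.04,.36),(.34,.66),(.64,.96)]
for it in range(15):
    v=E(np.r_[p[:4]]);obs=[]
    for k in use:
        sh=p[4:6] if k=="s" else p[6:8]; d=shift(G[k][0],sh)
        for e in use[k]:
            a,b=e.split("-")
            for t0,t1 in segs:
                A=v[a]*(1-t0)+v[b]*t0;B=v[a]*(1-t1)+v[b]*t1
                off,stt,L=edge_off(d,G[k][1],A,B,0,1.6)
                if off is None or stt<4: continue
                q=proj(d,(A+B)/2)[0]; ee=proj(d,B)[0]-proj(d,A)[0]; nn=np.array([-ee[1],ee[0]])/np.linalg.norm(ee)
                obs.append((k,e,a,b,(t0+t1)/2,q+off*nn,nn,off))
    def r(p):
        v=E(p);out=[]
        for k,e,a,b,t,q,nn,_ in obs:
            sh=p[4:6] if k=="s" else p[6:8]
            out.append((proj(G[k][0],v[a]*(1-t)+v[b]*t)[0]+sh-q)@nn)
        return np.r_[out,p[4:]*.5]
    s=least_squares(r,p,loss="soft_l1",f_scale=.3);p=s.x
print(p.round(3),"rms",np.sqrt((s.fun**2).mean()))
C=np.linalg.inv(s.jac.T@s.jac)*(.25**2); print("sd",np.sqrt(np.diag(C)).round(3))
print([(o[0]+o[1],round(o[4],1),round(o[7],2)) for o in obs if abs(o[7])>.3])
E
sed -i 's/x,y,w,D=p\[:4\];F=F0/x,y,w,D=p[:4];F=90./' fitu.py
python3 fit2.py
```

```text
[ 6.18683e+02  1.75073e+02 -1.68000e-01  3.21140e+01  3.11000e-01
 -2.36000e-01 -3.91000e-01  1.92000e-01] rms 0.17613872297236238
sd [1.387 1.279 0.01  0.457 0.38  0.232 0.416 0.411]
[('sC-c', 0.2, np.float64(-0.68)), ('tB-b', 0.5, np.float64(0.37))]
```

```bash
python3 ov.py 11 "[618.7,175.1,-.168,32,109]" "[479,197.7,114.8,-.166,-35,3.4]" 1.4 "[.31,-.24,-.39,.19]"
```

```text
(no output)
```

View pics/s11o.png

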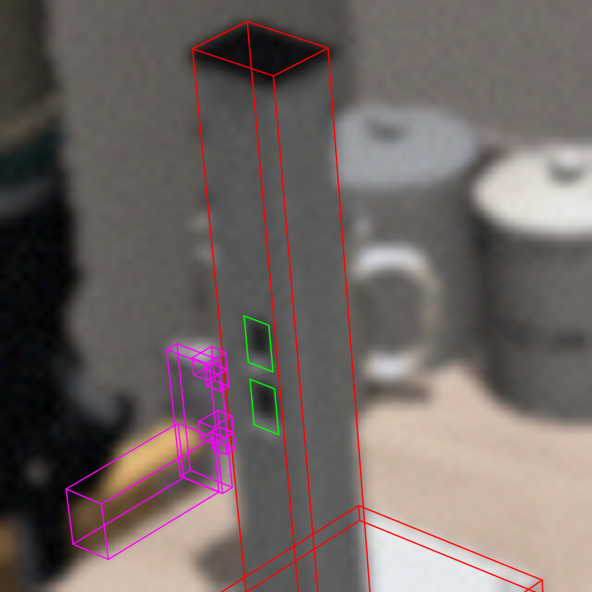

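View pics/t11o.png

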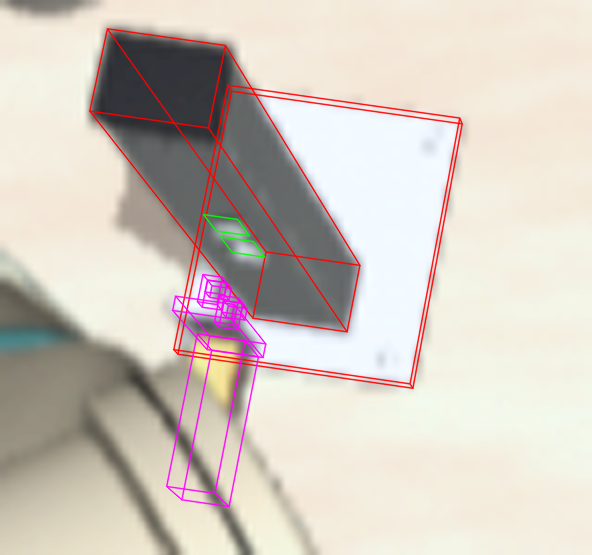

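```bash
python3 - <<'E'
from h import *
import pickle
ds,dt=pickle.load(open("11.pkl","rb"))
for d,n,b in((ds,"s",(190,140,230,180)),(dt,"t",(175,160,215,200))):
    im=cv2.resize(d["color"][b[1]:b[3],b[0]:b[2]],None,fx=14,fy=14,interpolation=2)
    cv2.imwrite(f"pics/{n}11z.png",cv2.convertScaleAbs(im,alpha=1.8 if n=="s" else 1.1))
E
```

```text
(no output)
```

View pics/s11z.png

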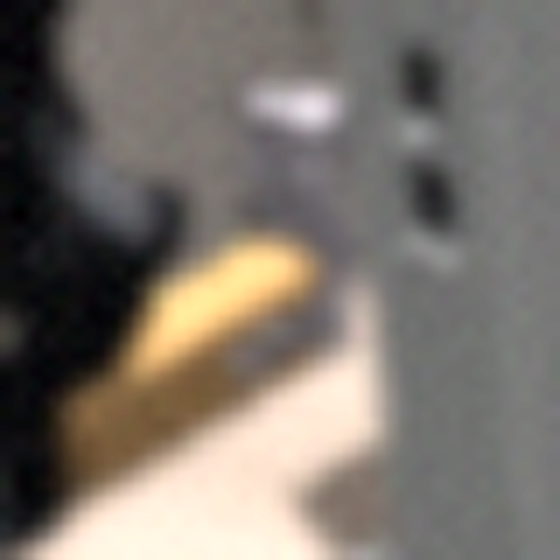

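View pics/t11z.png

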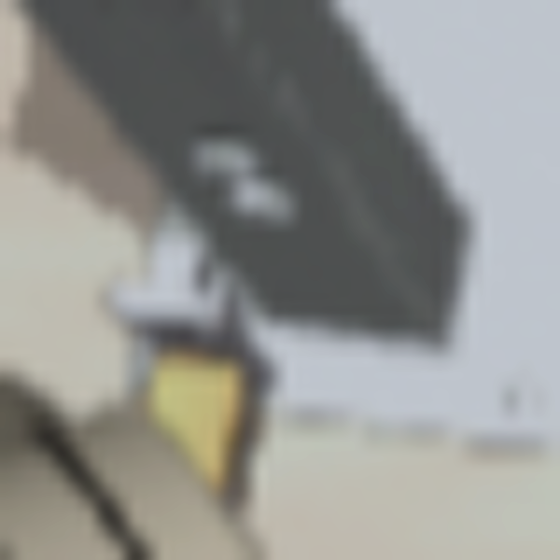

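```bash
cat > kp.py <<'E'
from h import *
import pickle,sys
n=sys.argv[1];G=eval(sys.argv[2]);o=[.31,-.24,-.39,.19]
ds,dt=pickle.load(open(f"{n}.pkl","rb"));ds["cx"]+=o[0];ds["cy"]+=o[1];dt["cx"]+=o[2];dt["cy"]+=o[3]
def mod(G):
    # tcp xyz, yaw, gripx, dz, pitch, roll
    M=R.from_euler("z",G[3])*R.from_euler("yx",G[6:8])
    return lambda P:M.apply(np.array(P,float)-[G[4],0,G[5]])+G[:3]
K={"plate top BL":(65,12,60),"plate top BR":(65,-12,60),"plate top FL":(71,12,60),"plate top FR":(71,-12,60),"bar top L":(65,10,26),"bar top R":(65,-10,26),"bar bot R":(65,-10,0),"plate bot BR":(65,-12,0),"plate bot FR":(71,-12,0),"bar bot R x0":(0,-10,0),"bar top R x0":(0,-10,26),"claw tip L":(82.5,4,56),"claw tip R":(82.5,-4,56)}
f=mod(G)
if __name__=="__main__":
  for k,P in K.items():
    a=(proj(ds,f(P))[0]+.5-[190,140])*14; b=(proj(dt,f(P))[0]+.5-[175,160])*14
    print(k,a.round(),b.round())
  for ax in np.eye(3): 
    P=f((65,0,26)); print("10mm",ax,((proj(ds,P+10*ax)-proj(ds,P))*14).round(1),((proj(dt,P+10*ax)-proj(dt,P))*14).round(1))
E
python3 kp.py 11 "[479,197.7,114.8,-.166,-35,3.4,0,0]"
```

```text
plate top BL [244. 100.] [116. 307.]
plate top BR [326. 132.] [227. 322.]
plate top FL [264.  89.] [121. 279.]
plate top FR [345. 121.] [233. 295.]
bar top L [266. 240.] [162. 351.]
bar top R [333. 267.] [253. 363.]
bar bot R [343. 370.] [278. 394.]
plate bot BR [350. 373.] [287. 396.]
plate bot FR [369. 361.] [292. 370.]
bar bot R x0 [134. 497.] [222. 678.]
bar top R x0 [121. 393.] [196. 653.]
claw tip L [329.  95.] [173. 238.]
claw tip R [356. 105.] [210. 244.]
10mm [1. 0. 0.] [[ 25.7 -20.6]] [[  1.2 -44.4]]
10mm [0. 1. 0.] [[-38.1 -10.1]] [[-46.    0.9]]
10mm [0. 0. 1.] [[ -4.2 -40.1]] [[-10.4 -12.3]]
```

```bash
python3 - <<'E'
import sys; sys.argv=["x","11","[479,197.7,114.8,-.166,-35,3.4,0,0]"]
exec(open("kp.py").read().split("if __name__")[0])
M=R.from_euler("z",-.168)
for z in(148,118):
    for P in((0,7,z),(0,-7,z),(4.5,7,z),(4.5,-7,z),(0,7,z+22),(0,-7,z+22)):
        Q=M.apply(np.array(P,float))+[618.7,175.1,0]
        print(P,((proj(ds,Q)[0]+.5-[190,140])*14).round(),((proj(dt,Q)[0]+.5-[175,160])*14).round())
E
```

```text
(0, 7, 148) [399. 125.] [198. 156.]
(0, -7, 148) [446. 143.] [261. 165.]
(4.5, 7, 148) [413. 117.] [202. 136.]
(4.5, -7, 148) [460. 135.] [265. 146.]
(0, 7, 170) [391.  36.] [174. 125.]
(0, -7, 170) [438.  54.] [239. 134.]
(0, 7, 118) [410. 243.] [228. 197.]
(0, -7, 118) [456. 261.] [290. 206.]
(4.5, 7, 118) [424. 235.] [232. 177.]
(4.5, -7, 118) [470. 253.] [294. 186.]
(0, 7, 140) [402. 156.] [206. 167.]
(0, -7, 140) [449. 175.] [269. 176.]
```

Request:
move_arm:
  moves:
    - [[0, 0.006, 0.0, 0, 0, 0], [0, 0.012, 0, 0, 0, 0], [0, 0.016, 0, 0, 0, 0], [0, 0.02, 0, 0, 0, 0], [0, 0.022, 0, 0, 0, 0], [0, 0.024, 0, 0, 0, 0], [0, 0.026, 0, 0, 0, 0], [0, 0.028, 0, 0, 0, 0], [0, 0.028, 0, 0, 0, 0]]

```text
clock: 18.25
eef_pos: [507.0, 192.9, 114.6]
tool_rot: [3.142, -0.0, 1.405]
force: [-0.1, 0.1, -1.8]
width: 19.1
```

```bash
python3 snap.py 12
```

```text
t 18.25 p [507.  192.9 114.6] rpy [ 3.1416e+00 -1.0000e-04  1.4048e+00] q [-0.18  0.66 -0.36  1.92  0.38  0.63  0.63] F [-0.1  0.1 -1.8] w 19.1
t 18.55 p [506.7 192.9 114.6] rpy [-3.1415e+00  1.0000e-04  1.4051e+00] q [-0.18  0.66 -0.36  1.92  0.38  0.63  0.63] F [-0.1  0.1 -1.2] w 18.9
```

View pics/s12.png

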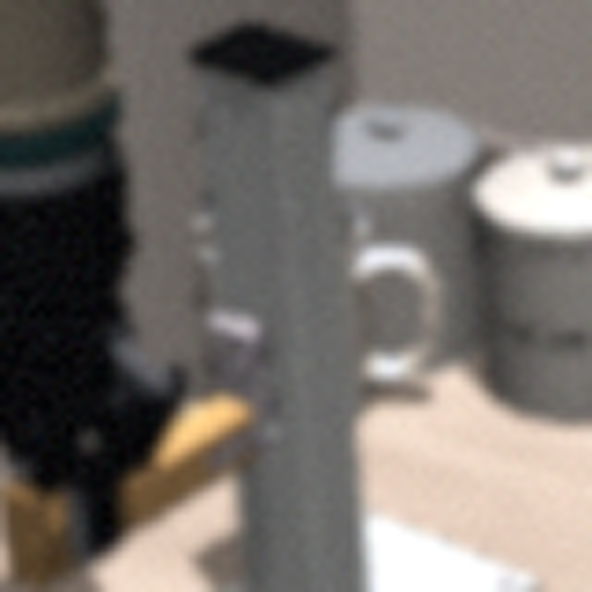

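View pics/t12.png

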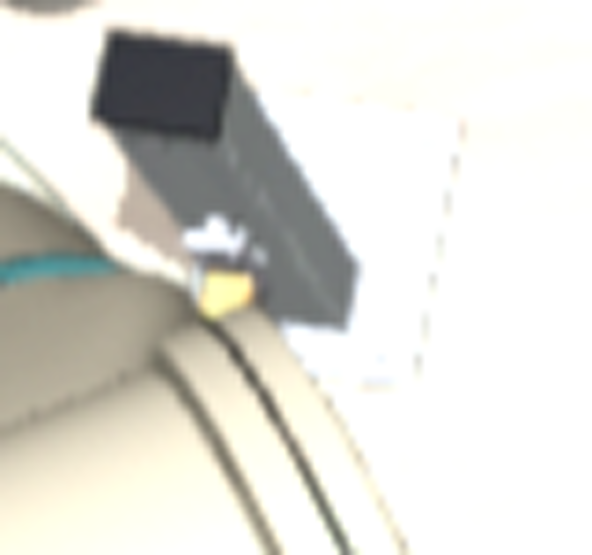

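Request:
move_arm:
  moves:
    - [[0, 0.002, 0.0, 0, 0, 0], [0, 0.004, 0, 0, 0, 0], [0, 0.005, 0, 0, 0, 0], [0, 0.006, 0, 0, 0, 0], [0, 0.007, 0, 0, 0, 0], [0, 0.007, 0, 0, 0, 0]]

```text
clock: 19.3
eef_pos: [513.0, 191.8, 114.4]
tool_rot: [-3.14, 0.0, 1.405]
force: [-2.8, 0.7, -0.5]
width: 19.1
```

```bash
python3 snap.py 13; python3 ov.py 13 "[618.7,175.1,-.168,32,109]" "[513.5,191.8,114.6,-.166,-35,3.4]" 1 "[.31,-.24,-.39,.19]"
```

```text
t 19.3 p [513.  191.8 114.4] rpy [-3.1404e+00  4.0000e-04  1.4053e+00] q [-0.17  0.67 -0.36  1.9   0.38  0.64  0.63] F [-2.8  0.7 -0.5] w 19.1
t 19.6 p [513.1 191.8 114.5] rpy [-3.1405e+00  3.0000e-04  1.4052e+00] q [-0.17  0.67 -0.36  1.9   0.38  0.64  0.63] F [-3.   0.7 -0.3] w 19.0
```

View pics/s13.png

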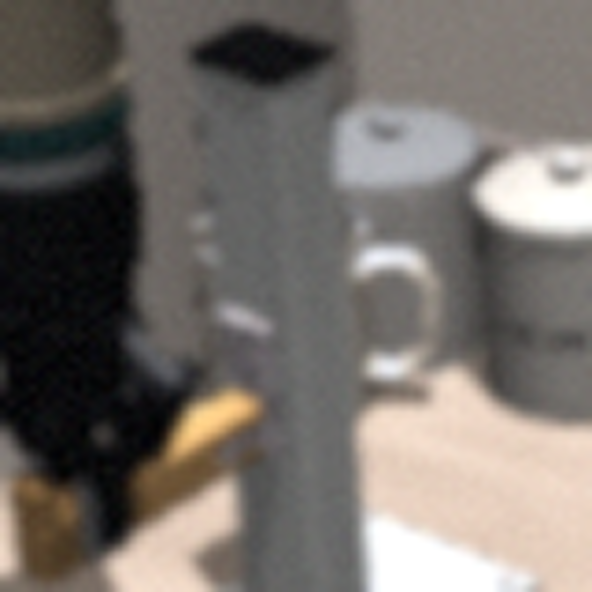

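View pics/t13.png

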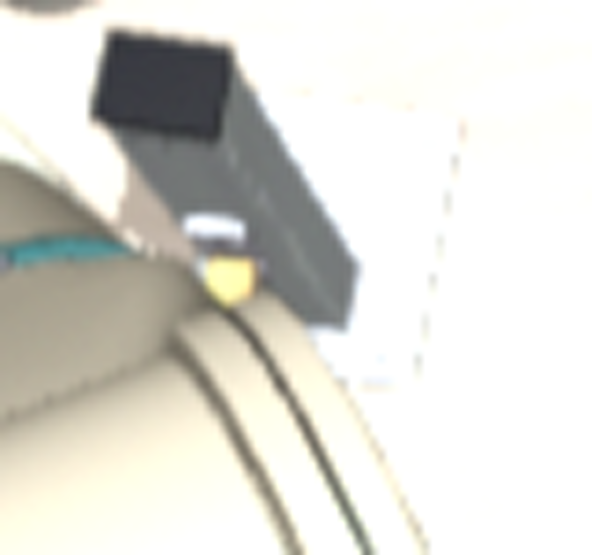

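View pics/t13o.png

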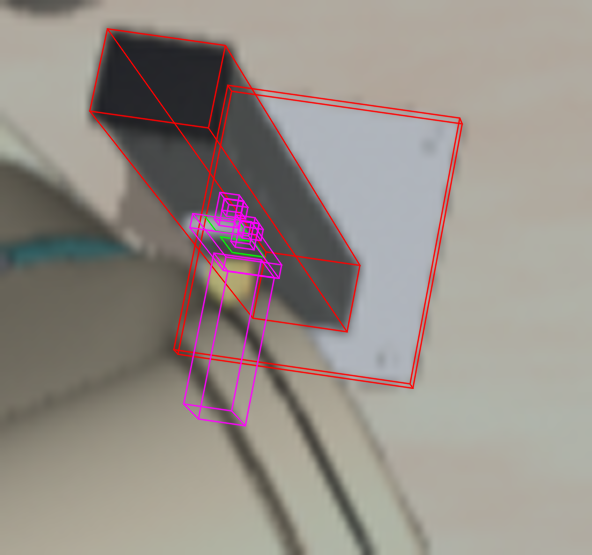

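Request:
move_arm:
  moves:
    - [[0, -0.0007, 0.001, 0, 0, 0], [0, -0.0007, 0.003, 0, 0, 0], [0, -0.0007, 0.005, 0, 0, 0], [0, -0.0007, 0.007, 0, 0, 0], [0, -0.0007, 0.008, 0, 0, 0], [0, -0.0007, 0.009, 0, 0, 0], [0, -0.0007, 0.009, 0, 0, 0]]

```text
clock: 20.48
eef_pos: [513.1, 191.9, 105.5]
tool_rot: [-3.142, -0.0, 1.405]
force: [-1.7, 0.9, -0.8]
width: 19.0
```

Free so far; press on to home.

Request:
move_arm:
  moves:
    - [[0, 0, 0.001, 0, 0, 0], [0, 0, 0.002, 0, 0, 0], [0, 0, 0.003, 0, 0, 0], [0, 0, 0.0035, 0, 0, 0], [0, 0, 0.004, 0, 0, 0], [0, 0, 0.004, 0, 0, 0]]

```text
clock: 21.22
eef_pos: [513.1, 192.4, 101.8]
tool_rot: [3.141, -0.001, 1.406]
force: [-4.4, 0.4, 5.6]
width: 18.6
```

```bash
python3 snap.py 14
```

```text
t 21.23 p [513.1 192.4 101.8] rpy [ 3.1413e+00 -8.0000e-04  1.4057e+00] q [-0.18  0.69 -0.35  1.91  0.39  0.61  0.62] F [-4.4  0.4  5.6] w 18.6
t 21.52 p [513.  192.3 101.7] rpy [ 3.1414e+00 -6.0000e-04  1.4056e+00] q [-0.18  0.69 -0.35  1.91  0.39  0.61  0.62] F [-4.2  2.   5. ] w 19.0
```

View pics/s14.png

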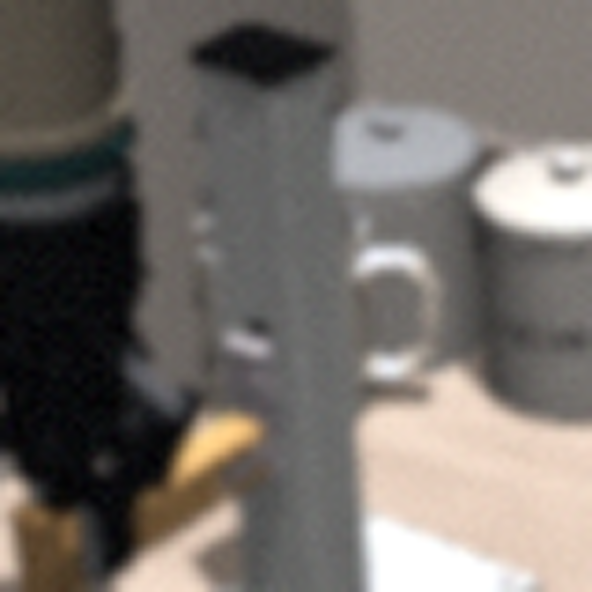

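Request:
move_arm:
  moves:
    - [[0, 0, 0.001, 0, 0, 0], [0, 0, 0.002, 0, 0, 0], [0, 0, 0.0025, 0, 0, 0], [0, 0, 0.0025, 0, 0, 0]]

```text
clock: 22.02
eef_pos: [512.7, 192.5, 99.2]
tool_rot: [-3.141, -0.001, 1.406]
force: [-5.5, 2.7, 5.7]
width: 18.9
```

Request:
move_arm:
  moves:
    - [[0, 0, 0.0, 0, 0, 0], [0, 0, 0, 0, 0, 0], [0, 0, 0, 0, 0, 0], [0, 0, 0, 0, 0, 0], [0, 0, 0, 0, 0, 0]]
  jaw: 1

```text
clock: 22.65
eef_pos: [513.1, 191.8, 99.0]
tool_rot: [3.142, 0.0, 1.405]
force: [0.9, 0.5, 0.2]
width: 85.1
```

```bash
python3 snap.py 15
```

```text
t 22.65 p [513.1 191.8  99. ] rpy [3.1416 0.     1.4048] q [-0.18  0.69 -0.35  1.91  0.39  0.6   0.62] F [0.9 0.5 0.2] w 85.1
t 22.95 p [513.  191.9  99.1] rpy [-3.1416e+00 -1.0000e-04  1.4050e+00] q [-0.18  0.69 -0.35  1.91  0.39  0.6   0.62] F [-0.2  0.3  0.3] w 85.1
```

View pics/s15.png

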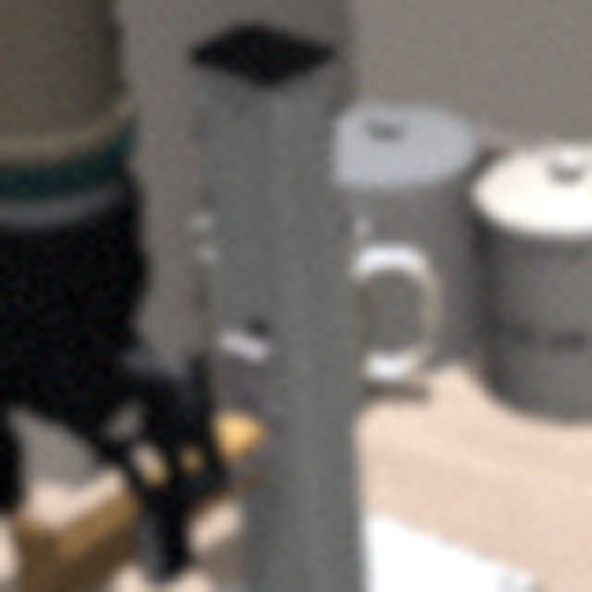

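Request:
move_arm:
  moves:
    - [[0, 0, -0.015, 0, 0, 0], [0, 0, -0.04, 0, 0, 0], [0, 0, -0.08, 0, 0, 0], [0, -0.01, -0.13, 0, 0, 0], [0, -0.03, -0.18, 0, 0, 0], [-0.05, -0.04, -0.2, 0, 0, 0], [-0.11, -0.04, -0.2, 0, 0, 0], [-0.17, -0.04, -0.2, 0, 0, 0], [-0.23, -0.03, -0.2, 0, 0, 0], [-0.29, -0.02, -0.2, 0, 0, 0], [-0.35, -0.01, -0.2, 0, 0, 0], [-0.35, -0.01, -0.2, 0, 0, 0], [-0.35, -0.01, -0.2, 0, 0, 0]]

```text
clock: 24.58
eef_pos: [445.4, -151.0, 299.7]
tool_rot: [3.141, -0.001, 1.405]
force: [-0.0, 0.7, -0.5]
width: 85.1
```

```bash
sed -i 's/box(0,65/box(-65,65/' ov.py; python3 snap.py 16; python3 - <<'E'
# home model: centre -71, underside 100
import numpy as np
w=-.168;c=np.array([618.7,175.1])-71*np.array([np.cos(w),np.sin(w)]);print(c.round(1))
E
python3 ov.py 16 "[618.7,175.1,-.168,32,109]" "[548.7,187.0,100,-.168,0,0]" 1.3 "[.31,-.24,-.39,.19]"
```

```text
t 24.57 p [ 445.4 -151.   299.7] rpy [ 3.1410e+00 -7.0000e-04  1.4051e+00] q [ 0.56  0.31 -0.38  1.9   0.14  0.96  1.52] F [-0.   0.7 -0.5] w 85.1
t 24.88 p [ 445.6 -150.6  299.3] rpy [ 3.1414e+00 -1.0000e-04  1.4072e+00] q [ 0.56  0.31 -0.38  1.9   0.14  0.96  1.52] F [ 0.2  0.3 -0.1] w 85.4
[548.7 187. ]
```

View pics/s16o.png

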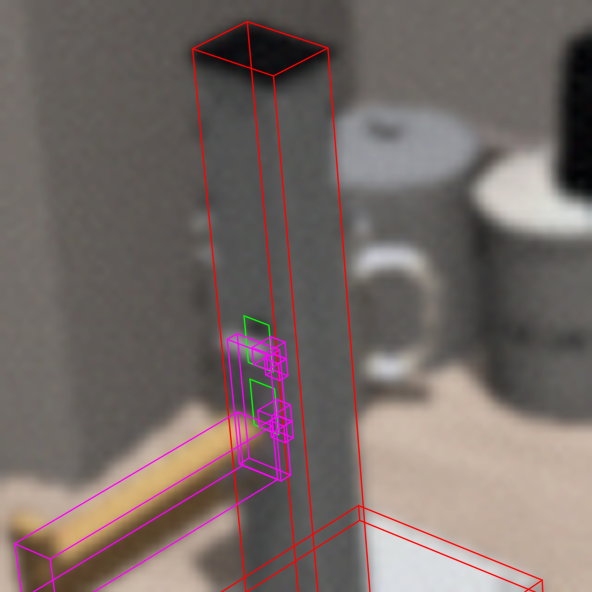

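View pics/t16o.png

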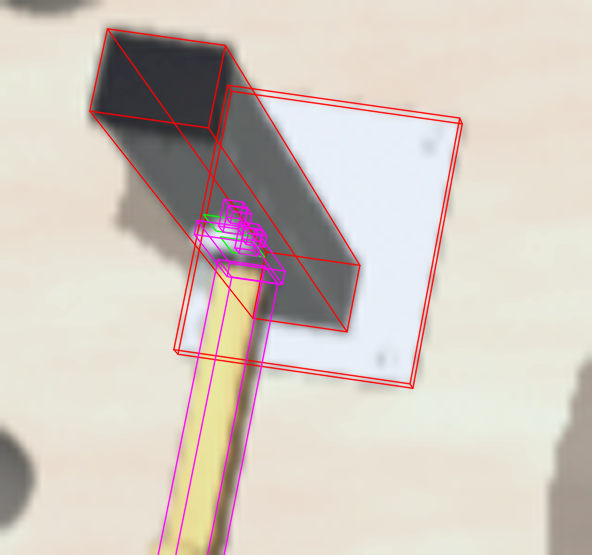

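View pics/s16.png

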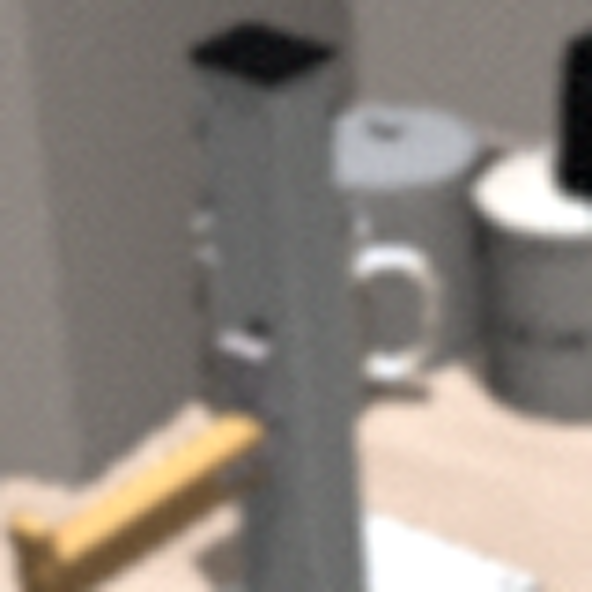

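```bash
python3 -c "
from h import *
st()
d=get_image('top');cv2.imwrite('pics/tend.png',d['color'])
for t in ['tumbler_center','jar_a_center','salt_shaker_center']: print(t,[(round(r['score'],2),np.round(r['uv'],1)) for r in models.place_of('top',t)][:2])
print(job.finish_job())"
```

```text
t 24.88 p [ 445.6 -150.6  299.3] rpy [ 3.1414e+00 -1.0000e-04  1.4072e+00] q [ 0.56  0.31 -0.38  1.9   0.14  0.96  1.52] F [ 0.2  0.3 -0.1] w 85.4
tumbler_center []
jar_a_center [(0.7, array([153.1, 201.2]))]
salt_shaker_center []
the job is handed in; nothing more can be done
None
```

The towel arm is hooked into both slots of the upright, pressed down and released. I handed the job in at about 25 s on the robot's clock, and no verdict came back.

**What I did**
- Drew the arm 130 mm out of the wooden holder. The green look-alikes at top-view pixels (163,240) and (396,163) were not used.
- Laid it flat on the worktop clear of the holder and let go. A fit to the pictures put its middle about 112 mm from the mouth.
- Gripped it again about 35 mm behind its middle, on the half with the upturned tip, then lifted it, turned it and lined it up.
- Slid the claws straight into the slots until the plate touched the sheet (about 3 N), lowered it home, opened the fingers and withdrew.

**Last checks**
- In both cameras the hanging arm matches a drawing of the home pose to about a pixel or two (2–5 mm). The tip droops a few millimetres. I judged this by eye, not with a final numerical fit.
- On the last 2.5 mm of pressing, the upward force stayed near 5.7 N instead of rising. I took this as the bar pivoting or slipping in the pads once the stems were seated, since the pictures show the plate at home height.
- With the gripper withdrawn the force reading is about zero.
- In the top view, the jar is within a pixel of where it was at the start. The detector did not report the tumbler or salt shaker in the last top picture, so those two were not re-measured. All carrying was well above them, and no unexpected contact forces showed.

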